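# Find the high spot of a bowl on the run-out turntable

## Robot

A 7-joint arm with a two-finger parallel gripper is mounted at the origin on the work surface. World frame = base frame: x ahead of the robot, y to its left, z up, the work surface at z = 0. Lengths are in mm, angles in rad, forces in N, time in s.
With the tool pointing down it reaches from about 400 to 875 mm from the base axis. Payload 4.4 kg.
Tool frame: the origin (TCP) lies at the very end of the fingers, on their centre line; the grasp point (between the pads) lies 19 mm behind it; z points along the fingers, x is the direction in which the jaws open and shut, and the axes are right-handed (so a half turn about z gives the same grasp; the last joint's range is limited). The gripper opens to 85 mm and grips with 20 to 120 N. Pads are 22 mm wide; open, the fingers measure 114 mm over their backs; the gripper's body (76 mm by 85 mm) begins 54 mm behind the grasp point. The pads swing forward as they close: fully open they stand 13 mm farther back than shut.
Start: joints at [-1.238, 0.628, 0.038, 1.517, -0.027, 0.996, -0.02], TCP at [252.381, 599.017, 231.313] pointing down, gripper open.
Joint ranges: [-3.06, 3.06], [-0.37, 2.12], [-1.25, 1.32], [0.18, 2.47], [-1.1, 4.24], [0.23, 1.98], [-2.94, 2.94]. Speed limits (rad/s): [2.57, 2.57, 3.14, 3.14, 3.14, 3.14, 3.14].

## Interface

Orientations are given as [roll, pitch, yaw] about the fixed x, y, z axes, in that order (R = Rz(yaw) Ry(pitch) Rx(roll)).
In Python, from cell import ctrl gives the robot as it stands.
- The arm moves only by the shell command python3 -m creep 'ROWS'. ROWS is text: rows parted by semicolons, each of 7 numbers parted by spaces: the shift along the tool's x, y, z in units of 40 mm (1.0 is 40 mm), then the turn, a rotation vector about the tool's x, y, z in degrees, then the closure, from 0 (fully open) to 1 (shut). In form: x y z rx ry rz grip; .... A call has 1 to 10 rows; each row is the pose to reach, as a shift and turn from the pose commanded when the call began, along the tool's axes at that moment; what a row does not reach only later rows make up. A row lasts 1/12 s, in which the tool goes at most 41.7 mm and 7.16 degrees, less where a joint would pass 70% of its speed; a pose out of reach is approached as far as the arm can. A call with a gripper value outside its range is refused whole. The fingers move at their own pace and stop on an object; the grip force is fixed at half the most. Time passes only in rows, so rows that repeat a pose let the fingers close. It gives the time, the measured TCP pose, the force and the opening at its end, in the units of the state.
- ctrl.read_state(): the state, without advancing time (a new reading comes with each control period).
- ctrl.get_image(name): name is "scene" or "side" or "wrist"; returns a dict with "img" (400x640x3 uint8, red, green, blue), "vfov" (degrees; the focal length in pixels is half the picture's height over the tangent of half this angle, whatever the lens; pixels are square), "cx", "cy" (the principal point, pixels), "distortion" ([k1, k2, p1, p2, k3] as OpenCV has them; the pictures are not rectified), "T" (4x4, takes a point from camera to world coordinates); the wrist camera has in their place "tool_from_camera" (4x4, takes a point from camera to tool coordinates, whose origin is the TCP and whose axes are the tool frame's). Camera axes: x right, y up, looking along -z (the intrinsics and any distortion apply to the point x, -y, -z); pixel columns grow to the right and rows downward; lengths in mm; the calibration is good to about 2 mm. A picture is of the moment at which its call begins: read the wrist's pose just before it. There is no depth.
- ctrl.finish_job(): hands the job in, once; it reports no verdict.
Trained networks look in the newest picture that a camera, given by its name, has taken for a name from the list of things; names that differ only in an ending like _2 or _b are one class to them, and where a whole thing is asked for, a point or a joint stands for the part that bears it (a point fixed in the world has none). Each returns a list of dicts, best first, with "score" (0 to 1); they miss things now and then, are a little off and sometimes report something else, mostly with a low value. They report only what shows in the picture. A call takes as long as a camera call.
- ctrl.boxes_of(camera, thing): "rect" ([left, top, right, bottom] in pixels, round what is visible of it).
- ctrl.cut_out(camera, thing): "pixels" (400x640 bool, what is visible of it) and "rect" ([left, top, right, bottom] in pixels, round what is visible of it).
The state is a dict: "clock": time; "qpos": joint angles; "qd": joint speeds; "tau": joint torques, N m; "eef_pos": TCP position; "tool_rot": TCP orientation; "force": force on the tool from outside, world axes, zero at the start; "torque": the same for the moment, N m; "width": finger opening in mm.
Only numpy, scipy, OpenCV 4.12 (cv2) and the standard library are available. Lean on these libraries where they do the work, as an engineer would, in place of code of your own. Each camera call takes 0.05 s, during which the arm holds its last target.

## Task

Slide the sprung pointer in by its fin until it just bears lightly on the side of the bowl, then let go of the fin. Then turn the wheel slowly by its knob, feeling for where the bowl's wall stands out furthest, and leave the wheel at rest with that highest spot against the pointer and your hand off everything. The old bowl is fragile: do not touch it with the hand or let the pointer press hard on it, and do not disturb the other things on the table.

Things in the scene. Friction and masses are not known exactly. Their poses are not given: they have to be found in the camera images.
- bed: Grey cast bed of the turntable, a plate 390 x 150 x 16 mm fixed to the table. Origin: on the table, on the wheel's upright axis. z up; x points from that axis along the bed to the pointer bracket, which stands over x = 115 to 220 mm. A wooden stopper lies on the bed's end behind it.
- slide: Steel slide on the bracket, carrying the pointer. It moves only towards the wheel (bed -x) and back, 34 mm in all; stiff, about 10 N, and stays where left. Origin: at table level under its fin, 150 to 160 mm from the wheel's axis at the start; axes as the bed's. Block 50 (x) x 46 (y) mm, z = 101 to 123 mm, level barrel in front to 59 mm.
- fin_grip (a point): Point in the fin that stands on the slide, to hold it by: 12 mm thick along bed x, 26 mm wide along y, z = 123 to 165 mm, free on all sides. The point is mid fin, at z = 150 mm.
- barrel_end (a point): Mouth of the barrel, 59 mm in front of the slide's origin, z = 112 mm. Out of it stands the pointer, a thin steel pin with a round end; free, its tip is 19 mm beyond this point (78 mm in front of the slide's origin). Pressed back it gives as a spring, 1 N per mm (13 mm travel). A light touch on the wall is 0.3 to 2 N; over 8.5 N is too hard.
- knob_grip (a point): Black knob that turns the wheel: free-spinning upright round handle, 16 mm diameter, z = 96 to 136 mm, 108 mm from the wheel's axis. This point is on its axis at z = 120 mm. Angles of the knob count anticlockwise from above, from the bed's x axis (the pointer). It starts at 62 to 85. Knob and hand cannot pass the slide: keep it within 55 to 310 degrees.
- wheel: Aluminium wheel head, disc of 244 mm diameter, top face at z = 92 mm, turning about the upright axis with slight friction (0.04 N m); stays where left. Origin: on its axis at table level; its -x axis points to the knob. Turn it slowly, under about 1 rad/s. The highest spot of the bowl comes to the pointer somewhere within the knob's travel, at least 20 degrees from its ends.
- bowl: Brown clay bowl, upturned mid wheel and turning with it; top at z = 157 mm. Origin: wheel axis, table level. Its upright wall is round, radius 62 mm, but swells out smoothly at two places, each 40 to 50 degrees wide: one by 2 mm, the highest by 5 mm; where differs each time, the pose does not tell. Neither is at the pointer at first. The pointer rubs (friction 0.45): pressed more, the wheel turns harder.
- barrel: Small brown barrel-shaped vessel, 60 mm diameter, 88 mm tall. Origin: centre of its underside. Loose bystander, leave it alone.
- stopper: Brown round stopper, 42 mm diameter, 20 mm tall, on the end of the bed behind the slide. Origin: centre of its underside. Loose bystander, leave it alone.
- cork_ring: Cork ring, 90 mm outside, 18 mm tall. Origin: centre of its underside. Loose bystander, leave it alone.
- brush: Hand brush, 190 mm long, lying flat. Origin: under its middle. Loose bystander, leave it alone.
- spatula: Steel spatula, 200 mm long, lying flat. Origin: under its middle. Loose bystander, leave it alone.
- jar: Amber glass jar, 60 mm diameter, 85 mm tall. Origin: centre of its underside. Loose bystander, leave it alone.
- tub: White open plastic tub, 130 x 190 x 75 mm. Origin: centre of its underside. Loose bystander, leave it alone.
- sherd: Flat clay potsherd, about 70 x 40 x 8 mm. Origin: underside. Loose bystander, leave it alone.

How it is judged (in metres and radians):
On the way:
1. the pointer bears lightly on the bowl's wall and the fin is let go (contact force between slide and bowl between 0.15 and 2.5 N and contact force between the fingers and slide below 0.1 N), for 0.2 s.
At the end, for the whole second after the job is handed in: The slide is no more than 2.5 mm past first touch on the round wall, the wall at the pointer stands out 3.9 mm or more (of the highest spot's 5 mm; about 11 degrees either way), the pointer bearing on it; the wheel is at rest and all is let go (((x of slide in the frame of bed above 0.1395 m and contact force between slide and bowl above 4 N) or (x of slide in the frame of bed above 0.139 m and contact force between slide and bowl above 4.4 N) or (x of slide in the frame of bed above 0.1385 m and contact force between slide and bowl above 4.9 N) or (x of slide in the frame of bed above 0.138 m and contact force between slide and bowl above 5.4 N) or (x of slide in the frame of bed above 0.1375 m and contact force between slide and bowl above 5.9 N)) and angular speed of wheel below 0.03 rad/s and contact force between the fingers and wheel below 0.1 N and contact force between the fingers and slide below 0.1 N).
It fails at once if the pointer presses on the bowl with more than 8.5 N (contact force between slide and bowl above 8.5 N).
It fails at once if the wheel is turned faster than 2 rad/s (angular speed of wheel above 2 rad/s).
It fails at once if the fingers or the arm touch the bowl (over 1 N) (contact force between any of the fingers, the arm and bowl above 1 N).
It fails at once if a bystander is moved more than 20 mm (distance of any of barrel, stopper, cork_ring, brush, spatula, jar, tub, sherd from where it was at the start of the episode above 0.02 m).
It also fails if it takes over 72 s, if anything falls off the work surface, if the arm or the gripper's body presses on something with over 40 N, if the wrist force passes 120 N, or if a joint passes its speed limit or range.

## Working session

There is one attempt and no reset: what is moved stays moved. The work goes in short steps, Python scripts to look and compute and a shell command to move; the robot and the scene stay as the last step left them, time stands still between calls to the robot, and variables do not carry over. Pictures are saved under pics/ and viewed, and the job is handed in when it is done.

```bash
ls; mkdir -p pics
python3 - <<'E'
from cell import ctrl
import cv2
s=ctrl.read_state(); print({k:(v if not hasattr(v,'tolist') else v.tolist()) for k,v in s.items()})
for n in ["scene","side","wrist"]:
    d=ctrl.get_image(n)
    cv2.imwrite(f"pics/{n}0.png",d["img"][:,:,::-1])
    print(n,{k:v for k,v in d.items() if k!="img"})
E
```

```text
pics
{'clock': 0.0, 'qpos': [-1.2377881053601287, 0.6293311342359061, 0.03845533132210027, 1.51837312583771, -0.02697871704454091, 0.9962761328237066, -0.019989550649963207], 'qd': [0.0017147338035630503, 0.0007810271944009175, -0.00016344678683929455, 0.0018011962071894333, -0.0008800151192131346, 7.760498715355925e-06, -0.0020213427891476133], 'tau': [-0.0006593796570086852, -56.34037256240845, 1.2259965017437935, -19.345314502716064, 0.010934817837551236, 0.010542043601162732, -6.442328270850339e-06], 'eef_pos': [252.15426106186766, 598.4266531407347, 230.39740523175143], 'tool_rot': [3.141543075510521, 0.0018687285528971032, 1.1719991528009066], 'force': [-0.9544926291068706, 0.3337703286594334, 0.6056709102248985], 'torque': [0.0005170581602209475, -0.045379777990286994, -0.021545443676536113], 'width': 85.6475260788286}
scene {'vfov': 54.69545593865215, 'cx': 320.8473283840591, 'cy': 195.15194228192397, 'distortion': array([-0.05017458,  0.        ,  0.        ,  0.        ,  0.        ]), 'T': array([[-1.44777820e-01, -7.58871230e-01,  6.34943966e-01,
         1.29641945e+03],
[... 607 characters left out ...]
 [ 1.33624735e-02,  7.19437504e-01,  6.94428630e-01,
         9.31399868e+02],
       [ 0.00000000e+00,  0.00000000e+00,  0.00000000e+00,
         1.00000000e+00]])}
wrist {'vfov': 69.35012765070914, 'cx': 320.61462314372443, 'cy': 202.0262888190183, 'distortion': array([-0.02929985,  0.        ,  0.        ,  0.        ,  0.        ]), 'tool_from_camera': array([[ 9.99998516e-01,  1.07518104e-03,  1.34574382e-03,
        -7.42505904e-01],
       [ 1.45301401e-03, -9.46122701e-01, -3.23805071e-01,
        -8.45249022e+01],
       [ 9.25089704e-04,  3.23806546e-01, -9.46122859e-01,
        -1.42958729e+02],
       [ 0.00000000e+00,  0.00000000e+00,  0.00000000e+00,
         1.00000000e+00]])}
```

View pics/scene0.png

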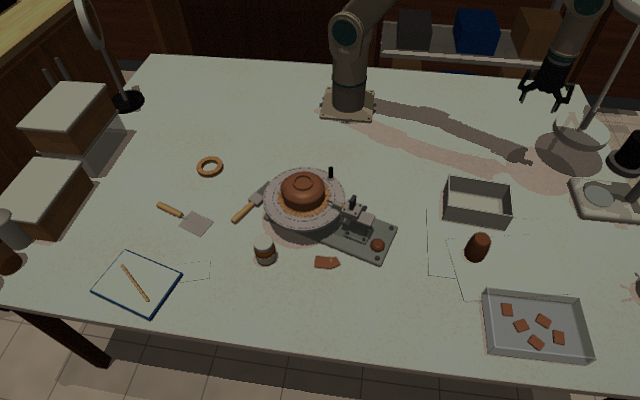

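View pics/side0.png

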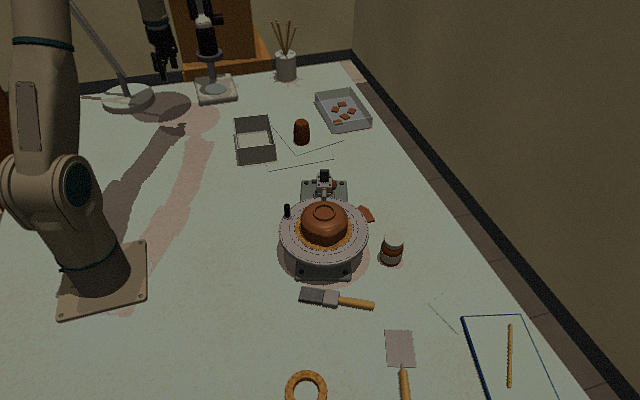

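View pics/wrist0.png

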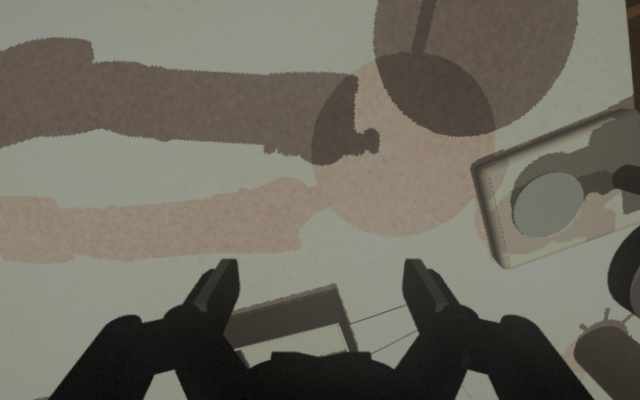

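```bash
cat > h.py <<'E'
from cell import ctrl
import cv2, numpy as np
from scipy.spatial.transform import Rotation as R
def cam(n):
    s=ctrl.read_state(); d=ctrl.get_image(n)
    if n=="wrist":
        T=np.eye(4); T[:3,:3]=R.from_euler('xyz',s['tool_rot']).as_matrix(); T[:3,3]=s['eef_pos']
        d['T']=T@d['tool_from_camera']
    f=200/np.tan(np.radians(d['vfov'])/2)
    d['K']=np.array([[f,0,d['cx']],[0,f,d['cy']],[0,0,1.]])
    return d
def pz(d,px,z):
    u=cv2.undistortPoints(np.array([[px]],float),d['K'],d['distortion'])[0,0]
    r=d['T'][:3,:3]@np.array([u[0],-u[1],-1]); o=d['T'][:3,3]
    return o+r*(z-o[2])/r[2]
def ray(d,px):
    u=cv2.undistortPoints(np.array([[px]],float),d['K'],d['distortion'])[0,0]
    r=d['T'][:3,:3]@np.array([u[0],-u[1],-1]); return d['T'][:3,3],r/np.linalg.norm(r)
def proj(d,P):
    P=np.atleast_2d(P); c=(P-d['T'][:3,3])@d['T'][:3,:3]
    c=c*[1,-1,-1]
    return cv2.projectPoints(c[:,None,:],np.zeros(3),np.zeros(3),d['K'],d['distortion'])[0][:,0]
def save(d,n,crop=None,k=1):
    im=d['img'][:,:,::-1]
    if crop: x0,y0,x1,y1=crop; im=im[y0:y1,x0:x1]
    if k!=1: im=cv2.resize(im,None,fx=k,fy=k,interpolation=cv2.INTER_CUBIC)
    cv2.imwrite(f'pics/{n}.png',im)
def st():
    s=ctrl.read_state()
    print(round(s['clock'],3),np.round(s['eef_pos'],1),np.round(np.degrees(s['tool_rot']),2),'F',np.round(s['force'],2),'T',np.round(s['torque'],3),'w',round(s['width'],2)); return s
E
python3 - <<'E'
from h import *
for n in ["scene","side"]:
    d=cam(n)
    for t in ["bed","slide","wheel","bowl","knob_grip","fin_grip","stopper"]:
        r=ctrl.cut_out(n,t)
        for q in r[:2]:
            m=q['pixels']; ys,xs=np.nonzero(m); print(n,t,round(q['score'],2),np.round(q['rect']),'c',xs.mean().round(1),ys.mean().round(1),len(xs))
save(cam('scene'),'scene1',(240,140,420,280),4.4)
save(cam('side'),'side1',(250,150,400,300),4)
E
```

```text
scene bed 0.81 [262. 169. 395. 266.] c 324.9 213.4 7405
scene bed 0.32 [328. 167. 332. 178.] c 329.8 172.4 63
scene slide 0.71 [329. 194. 360. 218.] c 349.1 207.5 401
scene wheel 0.57 [263. 166. 348. 234.] c 303.4 199.3 4195
scene bowl 0.96 [280. 172. 328. 211.] c 302.6 191.9 1489
scene bowl 0.65 [466. 231. 492. 263.] c 477.3 246.7 596
scene knob_grip 0.39 [330. 168. 331. 176.] c 330.0 172.5 24
scene fin_grip 0.67 [328. 195. 364. 219.] c 348.8 208.1 425
scene stopper 0.65 [370. 236. 385. 255.] c 376.4 244.7 171
scene stopper 0.26 [309. 257. 342. 272.] c 325.7 262.6 269
side bed 0.67 [278. 170. 366. 284.] c 323.0 230.6 6782
side bed 0.67 [314. 168. 331. 199.] c 323.6 183.1 321
side slide 0.71 [314. 172. 332. 201.] c 324.2 183.5 332
side wheel 0.75 [281. 198. 369. 268.] c 323.2 231.8 4992
side wheel 0.16 [329. 176. 336. 189.] c 333.4 183.9 47
side bowl 0.88 [302. 201. 349. 247.] c 323.4 223.0 1728
side knob_grip 0.43 [286. 203. 288. 215.] c 286.6 209.5 59
side fin_grip 0.76 [315. 171. 332. 200.] c 323.9 183.0 359
side fin_grip 0.67 [287. 206. 289. 218.] c 286.6 209.7 70
side stopper 0.5 [331. 179. 336. 188.] c 333.6 184.1 29
```

View pics/scene1.png

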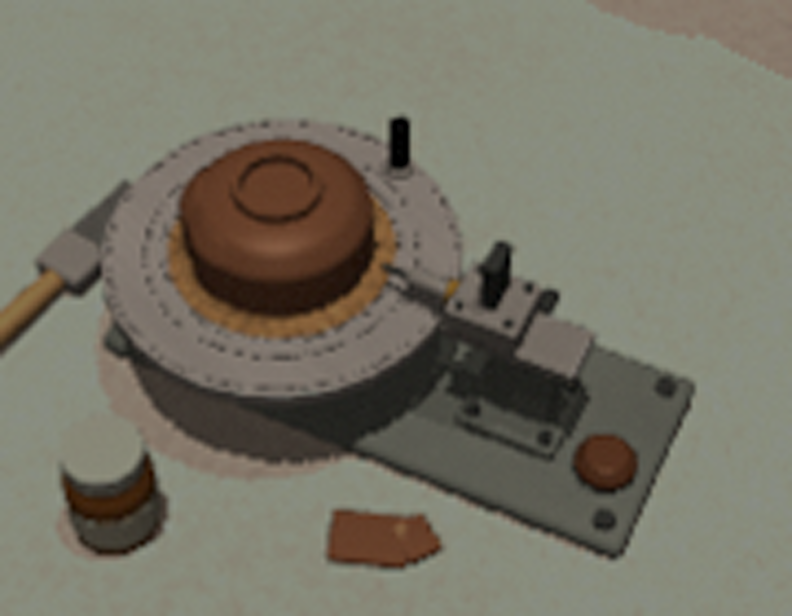

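View pics/side1.png

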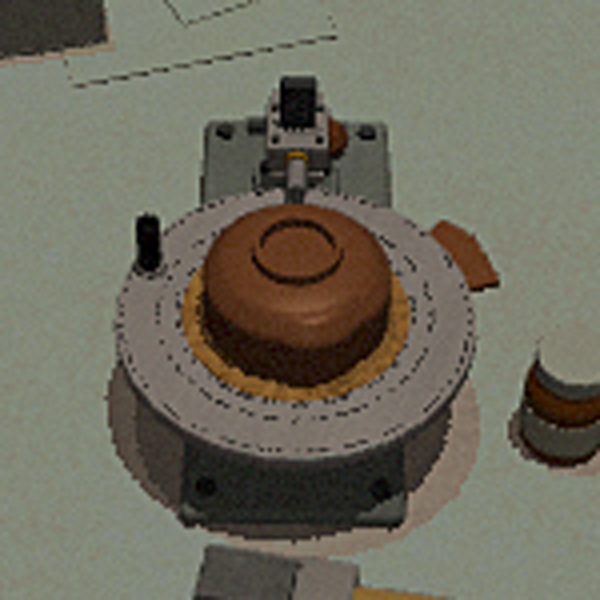

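Run:
```python
from h import *
from scipy.optimize import least_squares
D={'scene':cam('scene'),'side':cam('side')}
# wheel ellipse pts at z=92 (r=122), from crops
S=lambda x,y:('scene',x/4.4+240,y/4.4+140); Q=lambda x,y:('side',x/4+250,y/4+150)
rim=[S(103,240),S(462,270),S(290,120),S(290,396),Q(115,320),Q(474,320),Q(300,457)]
knobtop=[S(400,119),Q(148,215)]
fintop=[S(501,246),Q(298,80)]
corn=[(S(692,383),1),(S(618,556),-1),(Q(388,122),-1),(Q(205,123),1)]
def W(p,lx,ly,z):
    c,s=np.cos(p[2]),np.sin(p[2]); return [p[0]+c*lx-s*ly,p[1]+s*lx+c*ly,z]
# p: cx cy yaw knobang slide_x bedend
def res(p):
    r=[]
    for n,u,v in rim:
        q=pz(D[n],(u,v),92); r.append(np.hypot(q[0]-p[0],q[1]-p[1])-122)
    for n,u,v in knobtop: r+=list((proj(D[n],W(p,108*np.cos(p[3]),108*np.sin(p[3]),136))[0]-(u,v))*1.8)
    for n,u,v in fintop: r+=list((proj(D[n],W(p,p[4],0,165))[0]-(u,v))*1.8)
    for (n,u,v),sg in corn: r+=list((proj(D[n],W(p,p[5],75*sg,16))[0]-(u,v))*1.8)
    return r
c0=pz(D['scene'],(304,195),92)
o=least_squares(res,[c0[0],c0[1],1.2,1.3,155,260],loss='soft_l1',f_scale=2)
p=o.x; print(p[:2],np.degrees(p[2:4]),p[4:]); print(np.round(res(p),1))
print('fin',W(p,p[4],0,150),'knob',W(p,108*np.cos(p[3]),108*np.sin(p[3]),120))
```

```text
[581.08733914 -73.36451324] [71.67518152 69.27800204] [151.36752666 275.58054319]
[-1.2  0.4 -2.7 -0.8 -1.2 -1.3  5.6 -0.8  1.6 -1.  -0.4 -3.1  3.7 -0.
 -2.4  0.2 -1.4 -2.  -1.2 -0.5 -2.4  0.  -4.2]
fin [np.float64(628.6778471062564), np.float64(70.32707203017019), 150] knob [np.float64(497.21113889250023), np.float64(-5.329352974487115), 120]
```

```bash
python3 -m creep '0 0 -1.75 0 0 0 0; -5 7 -1.75 0 0 0 0; -10.4 13.8 -1.75 0 0 -4.5 0; -10.4 13.8 -1.75 0 0 -4.5 0; -10.4 13.8 -1.75 0 0 -4.5 0; -10.4 13.8 -1.75 0 0 -4.5 0; -10.4 13.8 -1.75 0 0 -4.5 0; -10.4 13.8 -1.75 0 0 -4.5 0; -10.4 13.8 -1.75 0 0 -4.5 0; -10.4 13.8 -1.75 0 0 -4.5 0'; python3 -c "
from h import *
st()"
```

```text
clock: 1.98
eef_pos: [441.7, 273.5, 289.6]
tool_rot: [3.141, -0.001, 1.251]
force: [1.2, 0.8, 0.3]
width: 85.6
1.983 [441.7 273.5 289.6] [ 1.7998e+02 -4.0000e-02  7.1660e+01] F [1.21 0.78 0.34] T [-0.064 -0.052  0.009] w 85.57
```

```bash
python3 -m creep '-5.2 5.9 -0.3 0 0 0 0; -5.2 5.9 -0.3 0 0 0 0; -5.2 5.9 -0.3 0 0 0 0; -5.2 5.9 -0.3 0 0 0 0; -5.2 5.9 -0.3 0 0 0 0; -5.2 5.9 -0.3 0 0 0 0; -5.2 5.9 -0.3 0 0 0 0; -5.2 5.9 -0.3 0 0 0 0; -5.2 5.9 -0.3 0 0 0 0; -5.2 5.9 -0.3 0 0 0 0'; python3 -c "
from h import *
st()
d=cam('wrist'); save(d,'w1',None,1.25)
for t in ['bowl','wheel','slide','knob_grip','bed']:
  for q in ctrl.cut_out('wrist',t)[:2]:
    ys,xs=np.nonzero(q['pixels']); print(t,round(q['score'],2),np.round(q['rect']),xs.mean().round(1),ys.mean().round(1),len(xs))
np.save('w1.npy',dict(img=d['img'],T=d['T'],K=d['K'],distortion=d['distortion']),allow_pickle=True)
"
```

```text
clock: 2.82
eef_pos: [599.7, 1.9, 300.9]
tool_rot: [-3.141, 0.0, 1.247]
force: [0.1, 0.8, -0.6]
width: 85.6
2.817 [599.7   1.9 300.9] [-1.7999e+02  2.0000e-02  7.1450e+01] F [ 0.14  0.79 -0.6 ] T [ 0.104 -0.012  0.041] w 85.56
bowl 0.82 [195. 126. 306. 235.] 248.6 181.2 9538
bowl 0.73 [434. 166. 448. 195.] 438.0 179.1 293
wheel 0.91 [159.  71. 356. 261.] 254.9 166.3 28565
wheel 0.24 [318. 157. 403. 203.] 375.8 180.3 2199
slide 0.64 [315. 160. 405. 204.] 375.3 180.5 2230
knob_grip 0.59 [271.  83. 288.  98.] 279.6 89.3 260
```

View pics/w1.png

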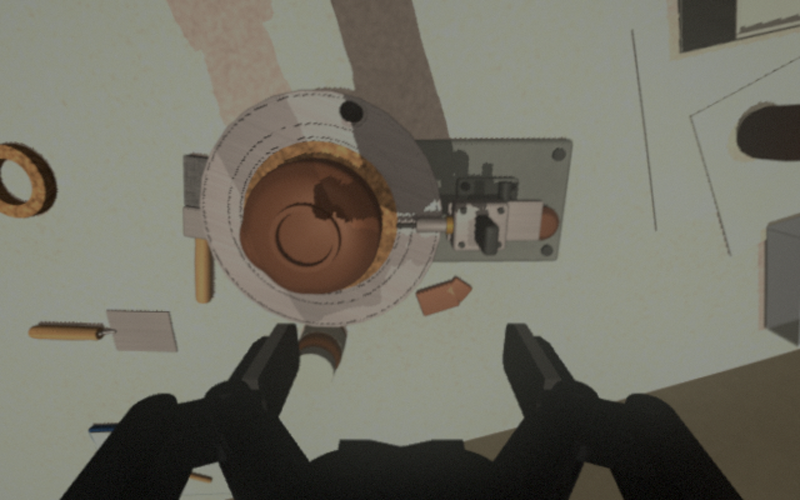

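Run:
```python
from h import *
d=cam('wrist'); m=ctrl.cut_out('wrist','bowl')[0]['pixels'].astype(np.uint8)
c=max(cv2.findContours(m,cv2.RETR_EXTERNAL,cv2.CHAIN_APPROX_NONE)[0],key=len)[:,0]
e=cv2.fitEllipse(c); print(e)
P=np.array([pz(d,x,130)[:2] for x in c.astype(float)])
A=np.c_[2*P,np.ones(len(P))]; s=np.linalg.lstsq(A,(P**2).sum(1),rcond=None)[0]; r=np.sqrt(s[2]+s[0]**2+s[1]**2); print(s[:2],r)
yaw=np.radians(71.67)
a=np.degrees(np.arctan2(P[:,1]-s[1],P[:,0]-s[0])-yaw)%360; q=np.hypot(*(P-s[:2]).T)-r
for k in range(0,360,10):
    w=(a>=k)&(a<k+10)
    if w.any(): print(k,round(q[w].mean(),1),end=' | ')
x0,y0,x1,y1=180,100,420,260
save(d,'w2',(x0,y0,x1,y1),3.3)
```

```text
((245.99984741210938, 181.77931213378906), (107.27742004394531, 113.23820495605469), 92.32044219970703)
[574.68513466 -76.55700588] 63.36166504229836
0 0.3 | 10 1.1 | 20 2.3 | 30 2.8 | 40 2.6 | 50 2.1 | 60 1.7 | 70 0.9 | 80 -0.4 | 90 -1.8 | 100 -3.1 | 110 -3.0 | 120 -2.8 | 130 -2.5 | 140 -1.9 | 150 -1.3 | 160 -1.4 | 170 0.1 | 180 2.6 | 190 4.5 | 200 3.4 | 210 0.7 | 220 -0.8 | 230 0.9 | 240 1.3 | 250 0.3 | 260 -1.0 | 270 -1.3 | 280 -1.8 | 290 -1.9 | 300 -0.9 | 310 -1.2 | 320 -0.7 | 330 -1.3 | 340 -1.5 | 350 -1.3 |
```

View pics/w2.png

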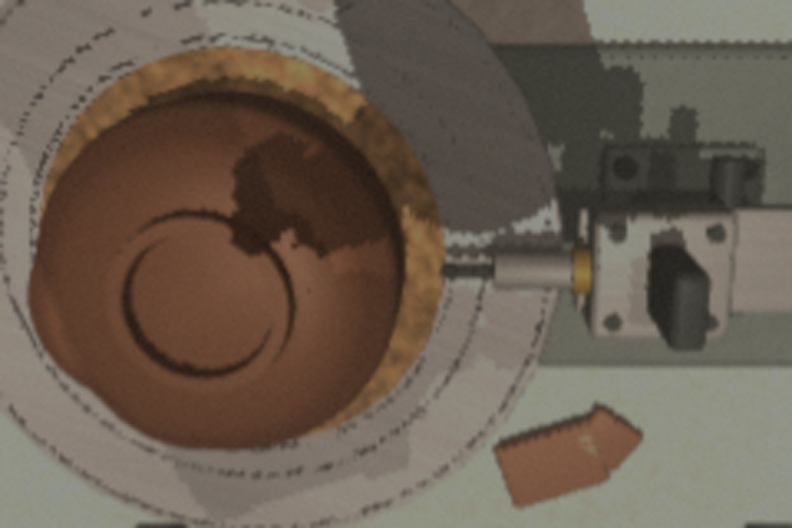

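Run:
```python
from h import *
from scipy.optimize import least_squares
w=np.load('w1.npy',allow_pickle=True).item()
yaw=np.radians(71.67)
ax=np.array([np.cos(yaw),np.sin(yaw)])
print('fin',pz(w,(388.2,193.3),165),'barrel',pz(w,(330.3,181.2),112),'knobtop',pz(w,(351/1.25,112/1.25),136))
print('bed corners',[pz(w,(u/1.25,v/1.25),16)[:2].round(1) for u,v in [(573,139),(559,261)]])
# wheel ellipse rim
rim=[(205,205),(440,205),(317,323),(320,89),(232,288),(405,285),(237,122)]
P=np.array([pz(w,(u/1.25,v/1.25),92)[:2] for u,v in rim])
o=least_squares(lambda c:np.hypot(*(P-c).T)-122,[581,-73]); print('wheel',o.x,o.fun.round(1))
```

```text
fin [622.57370842  65.14872627 165.        ] barrel [605.72816783  10.80099464 112.        ] knobtop [493.95860936  -5.52102781 136.        ]
bed corners [array([590.9, 210.7]), array([732.6, 167.5])]
wheel [573.71822345 -76.29229252] [ -7.7  -1.3  -3.6  -2.    3.3 -10.1  -6.2]
```

```bash
python3 -m creep '1.75 0.08 1.4 0 0 -1 0.3; 1.75 0.08 2.75 0 0 -1 0.4; 1.75 0.08 2.75 0 0 -1 0.4; 1.75 0.08 2.75 0 0 -1 0.4; 1.75 0.08 2.75 0 0 -1 0.4; 1.75 0.08 2.75 0 0 -1 0.4'; python3 -c "
from h import *
st()
d=cam('wrist'); save(d,'w3',None,1.25)
np.save('w3.npy',dict(img=d['img'],T=d['T'],K=d['K'],distortion=d['distortion']),allow_pickle=True)
for n in ['scene','side']: 
  e=cam(n)
  save(e,n+'2',(280,120,420,240) if n=='scene' else (250,120,390,240),5)
"
```

```text
clock: 3.72
eef_pos: [625.0, 68.2, 192.0]
tool_rot: [3.141, 0.001, 1.268]
force: [-0.0, -0.8, 0.9]
width: 51.3
3.717 [625.   68.2 192. ] [1.7995e+02 5.0000e-02 7.2640e+01] F [-0.04 -0.85  0.86] T [-0.006  0.058 -0.052] w 51.32
```

View pics/w3.png

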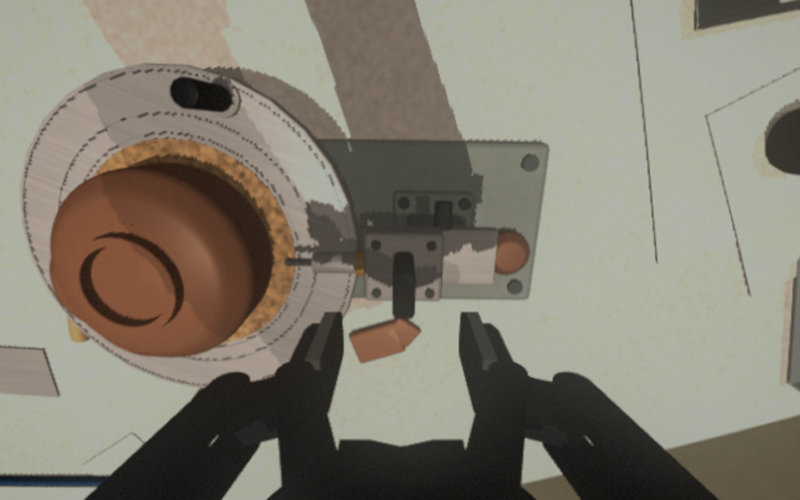

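View pics/scene2.png

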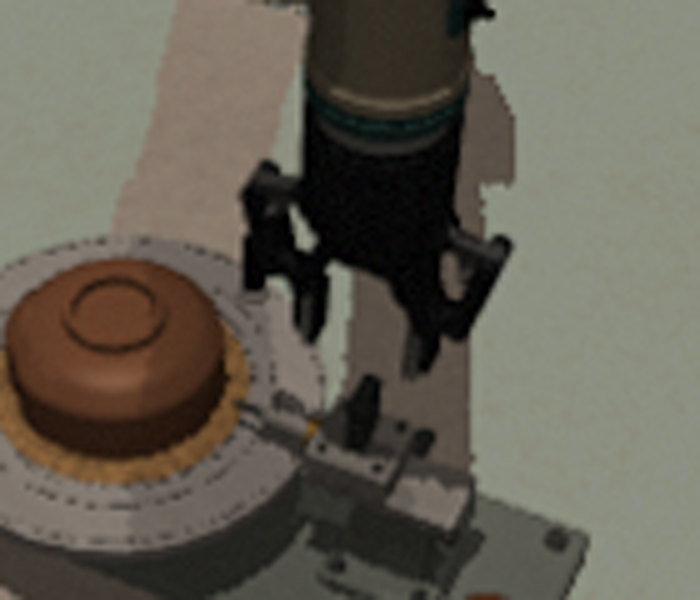

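View pics/side2.png

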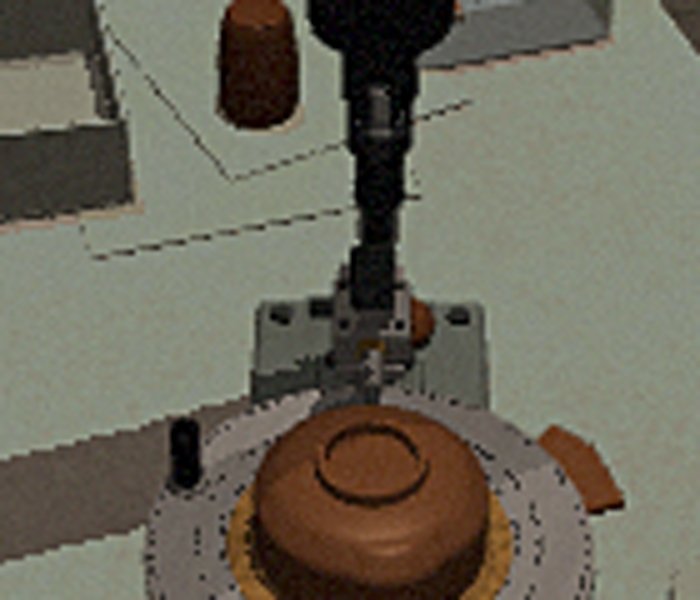

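Run:
```python
from h import *
w=np.load('w3.npy',allow_pickle=True).item()
for u,v in [(403,293),(414,318),(393,318)]: print(pz(w,(u/1.25,v/1.25),165))
T=w['T']
print(proj(w,[[625,68,165],[625,68,150],[625,68,123]])*1.25)
save(w,'w4',(280,170,360,270),7)
```

```text
[620.93147109  69.71139642 165.        ]
[636.61262249  70.93446188 165.        ]
[633.28309503  60.30129591 165.        ]
[[402.1893773  300.66199103]
 [402.13758351 288.61043773]
 [402.06040084 270.68547261]]
```

View pics/w4.png

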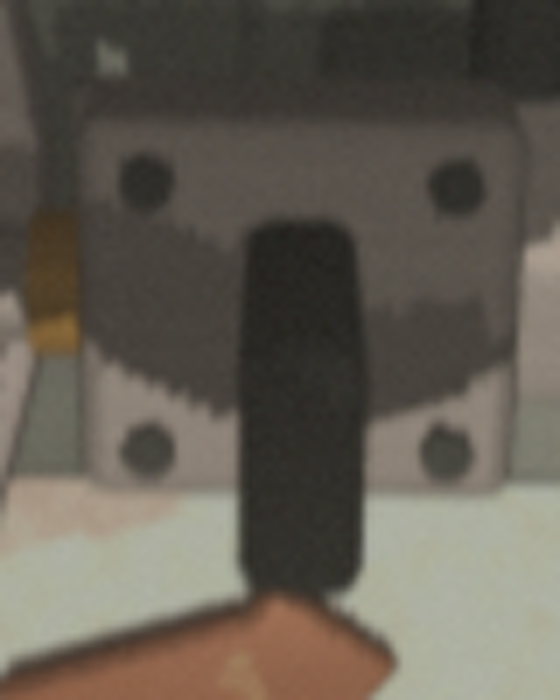

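```bash
python3 -m creep '0 -0.06 0.7 0 0 0 0.5; 0 -0.06 1.3 0 0 0 0.5; 0 -0.06 1.52 0 0 0 0.5; 0 -0.06 1.52 0 0 0 0.6;0 -0.06 1.52 0 0 0 0.6;0 -0.06 1.52 0 0 0 0.6'; python3 -c "
from h import *
st()
d=cam('wrist'); save(d,'w5',None,1.25)
st()
"
```

```text
clock: 4.37
eef_pos: [623.7, 69.5, 132.3]
tool_rot: [3.139, -0.001, 1.267]
force: [-0.3, 0.5, 0.2]
width: 34.4
4.367 [623.7  69.5 132.3] [ 1.7982e+02 -7.0000e-02  7.2610e+01] F [-0.31  0.46  0.15] T [0.012 0.014 0.036] w 34.39
4.417 [623.7  69.6 132.2] [ 1.7983e+02 -8.0000e-02  7.2620e+01] F [0.35 0.76 0.  ] T [-0.033  0.041 -0.004] w 33.82
```

View pics/w5.png

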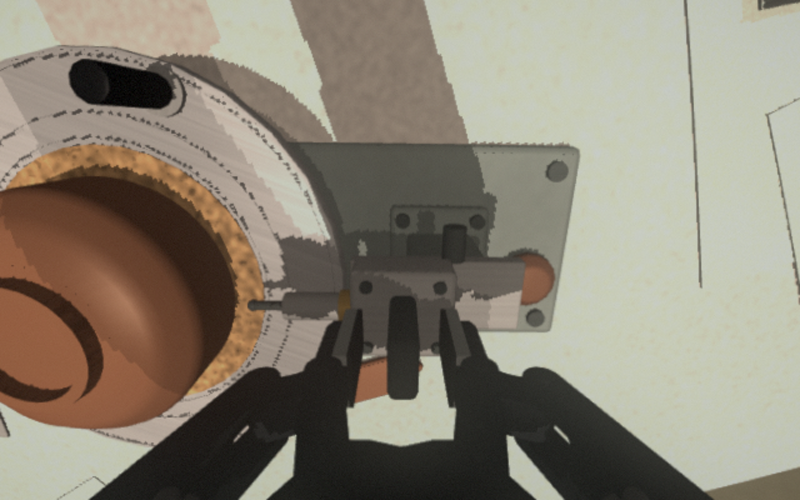

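```bash
python3 -m creep '0 0 0 0 0 0 0.9;0 0 0 0 0 0 1;0 0 0 0 0 0 1;0 0 0 0 0 0 1;0 0 0 0 0 0 1;0 0 0 0 0 0 1'; python3 -c "
from h import *
s=st()
"
```

```text
clock: 4.92
eef_pos: [623.1, 70.1, 131.6]
tool_rot: [3.14, -0.001, 1.267]
force: [-0.1, 0.1, 5.6]
width: 11.2
4.917 [623.1  70.1 131.6] [ 1.7991e+02 -8.0000e-02  7.2570e+01] F [-0.07  0.05  5.64] T [ 0.068  0.216 -0.428] w 11.2
```

```bash
python3 -m creep '-0.03 0 0 0 0 0 1;-0.06 0 0 0 0 0 1;-0.09 0 0 0 0 0 1;-0.12 0 0 0 0 0 1' | tr '\n' ' '; for i in 1 ; do python3 -m creep '-0.0125 0 0 0 0 0 1'| tr '\n' ' '; echo; python3 -m creep '-0.0125 0 0 0 0 0 1'| tr '\n' ' '; echo; python3 -m creep '-0.0125 0 0 0 0 0 1'| tr '\n' ' '; echo; python3 -m creep '-0.0125 0 0 0 0 0 1'| tr '\n' ' '; echo; done; python3 -c "
from h import *
s=st()
d=cam('wrist'); save(d,'w6',None,1.25)
"
```

```text
clock: 5.25 eef_pos: [623.1, 69.9, 131.6] tool_rot: [3.138, -0.007, 1.269] force: [3.4, 9.2, 3.4] width: 11.5 clock: 5.33 eef_pos: [622.9, 69.5, 131.6] tool_rot: [3.138, -0.007, 1.269] force: [4.9, 9.7, 3.6] width: 11.6 
clock: 5.42 eef_pos: [622.9, 69.3, 131.7] tool_rot: [3.138, -0.008, 1.269] force: [3.6, 9.0, 3.3] width: 11.4 
clock: 5.5 eef_pos: [622.7, 68.9, 131.7] tool_rot: [3.138, -0.008, 1.27] force: [2.4, 8.5, 2.6] width: 10.9 
clock: 5.58 eef_pos: [622.6, 68.4, 131.7] tool_rot: [3.138, -0.008, 1.27] force: [4.0, 9.5, 4.1] width: 11.1 
5.583 [622.6  68.4 131.7] [179.81  -0.43  72.74] F [3.98 9.47 4.12] T [ 1.429 -0.453 -0.6  ] w 11.07
```

View pics/w6.png

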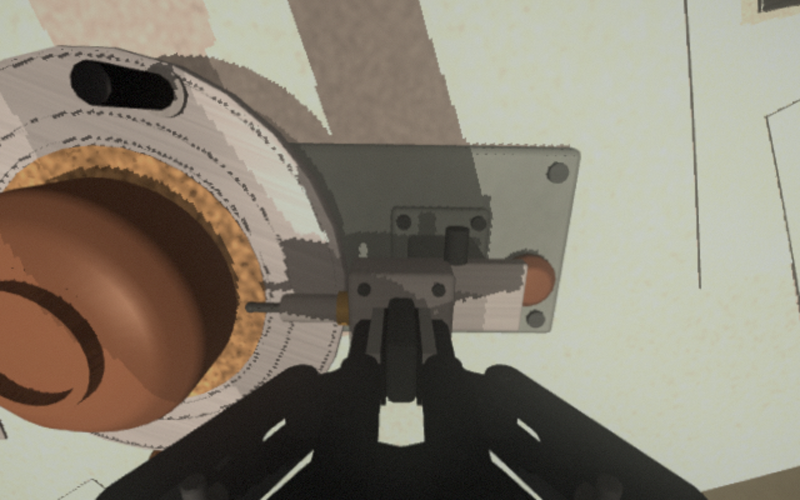

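```bash
cat > fx.py <<'E'
from h import *
s=ctrl.read_state(); u=np.array([np.cos(np.radians(72.5)),np.sin(np.radians(72.5))]); v=np.array([-u[1],u[0]])
p=np.array(s['eef_pos'])[:2]-[623.1,70.1]; f=np.array(s['force'])
print(round(s['clock'],2),'x',round(p@u,2),'y',round(p@v,2),'Fx',round(f[:2]@u,2),'Fy',round(f[:2]@v,2),'Fz',round(f[2],2),'Tz',round(s['torque'][2],2),'w',round(s['width'],1))
E
C="python3 fx.py"
python3 -m creep '-0.0125 0 0 0 0 0 1;-0.025 0 0 0 0 0 1' >/dev/null; $C; python3 -m creep '-0.0125 0 0 0 0 0 1;-0.025 0 0 0 0 0 1' >/dev/null; $C;python3 -m creep '-0.0125 0 0 0 0 0 1;-0.025 0 0 0 0 0 1' >/dev/null; $C;python3 -m creep '-0.0125 0 0 0 0 0 1' >/dev/null; $C;python3 -m creep '-0.0125 0 0 0 0 0 1' >/dev/null; $C;python3 -m creep '-0.0125 0 0 0 0 0 1' >/dev/null; $C
python3 -c "
from h import *
d=cam('wrist'); save(d,'w7',(130,170,310,310),4.4)
"
```

```text
5.8 x -2.67 y 0.04 Fx 10.05 Fy -0.44 Fz 3.66 Tz -0.66 w 11.2
5.97 x -3.73 y 0.02 Fx 9.36 Fy 0.3 Fz 3.41 Tz -0.66 w 11.0
6.13 x -4.72 y 0.04 Fx 9.5 Fy -0.35 Fz 4.19 Tz -0.61 w 11.5
6.22 x -5.22 y 0.06 Fx 10.11 Fy 0.01 Fz 3.89 Tz -0.67 w 11.3
6.3 x -5.72 y 0.02 Fx 9.94 Fy -0.08 Fz 4.51 Tz -0.66 w 11.3
6.38 x -6.25 y 0.05 Fx 10.89 Fy -0.31 Fz 3.57 Tz -0.56 w 11.1
```

View pics/w7.png

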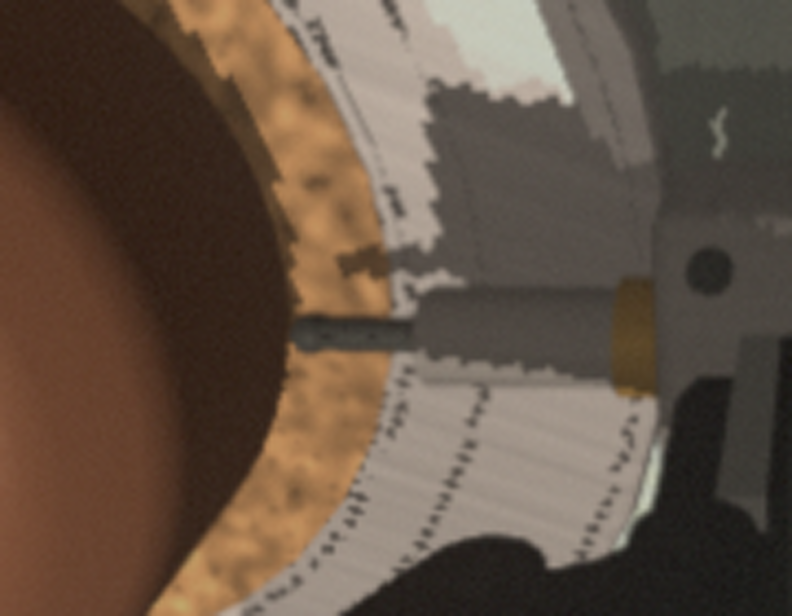

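```bash
C="python3 fx.py"
python3 -m creep '-0.0125 0 0 0 0 0 1;-0.025 0 0 0 0 0 1' >/dev/null; $C; python3 -m creep '-0.0125 0 0 0 0 0 1;-0.025 0 0 0 0 0 1' >/dev/null; $C;python3 -m creep '-0.0125 0 0 0 0 0 1' >/dev/null; $C;python3 -m creep '-0.0125 0 0 0 0 0 1' >/dev/null; $C;python3 -m creep '-0.0125 0 0 0 0 0 1' >/dev/null; $C;python3 -m creep '-0.0125 0 0 0 0 0 1' >/dev/null; $C
python3 -c "
from h import *
d=cam('wrist'); save(d,'w8',(130,170,310,310),4.4)
"
```

```text
6.6 x -7.2 y 0.06 Fx 10.52 Fy 0.03 Fz 4.14 Tz -0.65 w 11.2
6.77 x -8.21 y 0.03 Fx 10.32 Fy -0.04 Fz 3.86 Tz -0.67 w 11.4
6.85 x -8.74 y 0.07 Fx 9.74 Fy 0.29 Fz 3.76 Tz -0.58 w 11.0
6.93 x -9.2 y 0.07 Fx 9.45 Fy 0.39 Fz 3.21 Tz -0.66 w 11.1
7.02 x -9.75 y 0.06 Fx 9.46 Fy 0.11 Fz 3.84 Tz -0.65 w 11.3
7.1 x -10.22 y 0.09 Fx 10.62 Fy -0.18 Fz 3.84 Tz -0.64 w 11.1
```

View pics/w8.png

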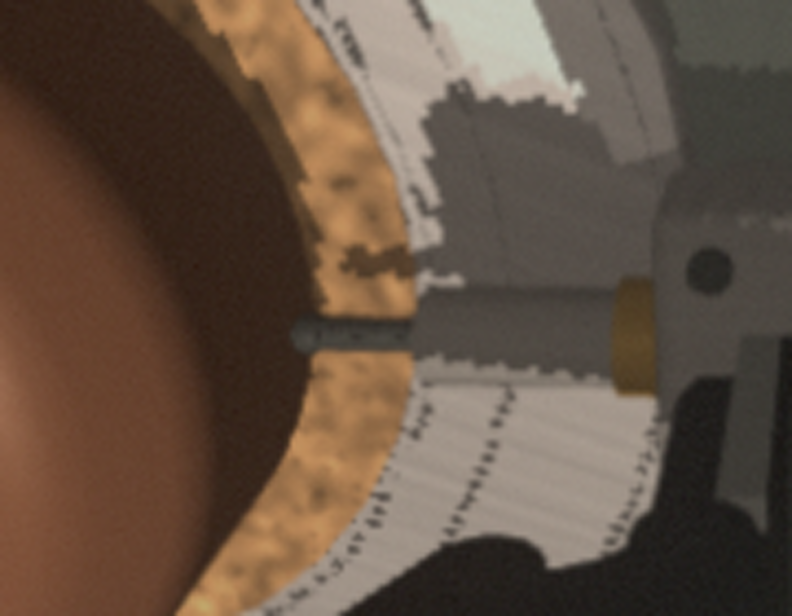

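```bash
C="python3 fx.py"
for k in 1; do python3 -m creep '-0.0125 0 0 0 0 0 1' >/dev/null; $C; python3 -m creep '-0.0125 0 0 0 0 0 1' >/dev/null; $C;python3 -m creep '-0.0125 0 0 0 0 0 1' >/dev/null; $C;python3 -m creep '-0.0125 0 0 0 0 0 1' >/dev/null; $C;python3 -m creep '-0.0125 0 0 0 0 0 1' >/dev/null; $C;python3 -m creep '-0.0125 0 0 0 0 0 1' >/dev/null; $C; done
python3 -c "
from h import *
d=cam('wrist'); save(d,'w9',(130,170,310,310),4.4)
"
```

```text
7.23 x -10.67 y 0.1 Fx 11.24 Fy -0.78 Fz 3.82 Tz -0.68 w 11.2
7.32 x -11.2 y 0.11 Fx 9.2 Fy 1.16 Fz 3.71 Tz -0.62 w 11.6
7.4 x -11.75 y 0.1 Fx 9.23 Fy -0.04 Fz 3.3 Tz -0.55 w 11.3
7.48 x -12.25 y 0.09 Fx 10.34 Fy -0.57 Fz 4.49 Tz -0.59 w 11.2
7.57 x -12.71 y 0.13 Fx 10.44 Fy -0.05 Fz 4.74 Tz -0.56 w 11.2
7.65 x -13.24 y 0.13 Fx 10.51 Fy -0.04 Fz 3.91 Tz -0.63 w 11.1
```

View pics/w9.png

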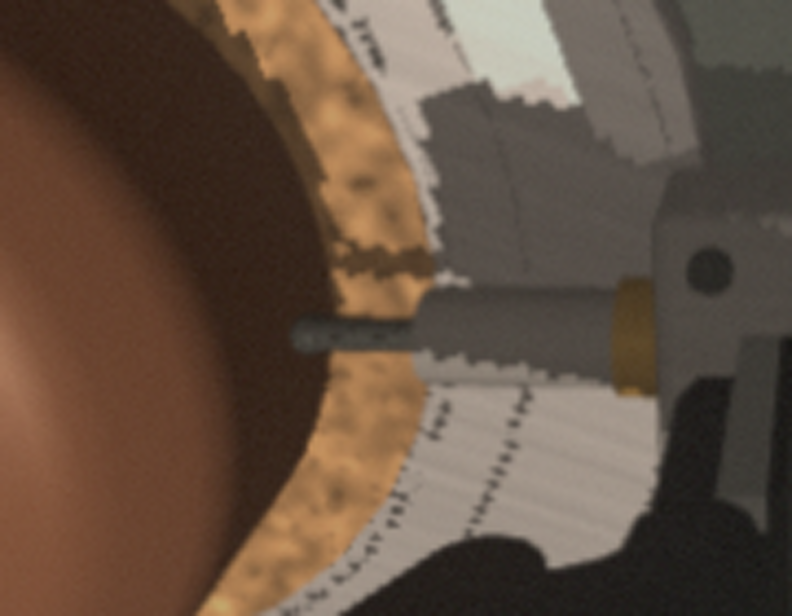

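```bash
C="python3 fx.py"
for k in 1; do python3 -m creep '-0.0125 0 0 0 0 0 1' >/dev/null; $C; python3 -m creep '-0.0125 0 0 0 0 0 1' >/dev/null; $C;python3 -m creep '-0.0125 0 0 0 0 0 1' >/dev/null; $C;python3 -m creep '-0.0125 0 0 0 0 0 1' >/dev/null; $C;  done
python3 -c "
from h import *
d=cam('wrist'); save(d,'w10',(175,220,255,270),9)
"
```

```text
7.78 x -13.67 y 0.14 Fx 9.98 Fy 0.48 Fz 3.47 Tz -0.66 w 11.1
7.87 x -14.12 y 0.1 Fx 10.07 Fy -0.04 Fz 4.49 Tz -0.66 w 11.1
7.95 x -14.44 y 0.12 Fx 9.9 Fy -0.53 Fz 3.01 Tz -0.6 w 11.0
8.03 x -14.81 y 0.16 Fx 10.59 Fy 1.45 Fz 3.99 Tz -0.59 w 10.9
```

View pics/w10.png

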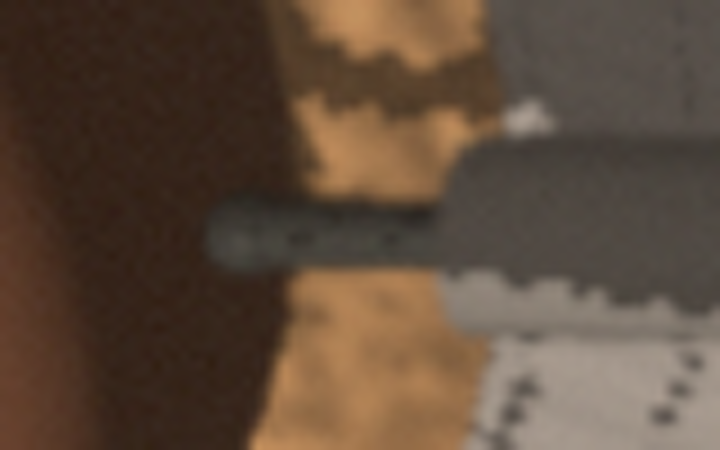

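```bash
C="python3 fx.py"
python3 -m creep '0.04 0 0 0 0 0 1;0.08 0 0 0 0 0 1;0.11 0 0 0 0 0 1;0.13 0 0 0 0 0 1;0.13 0 0 0 0 0 1' >/dev/null; $C;  python3 -m creep '0 0 0 0 0 0 1;0 0 0 0 0 0 1' >/dev/null; $C
python3 -c "
from h import *
d=cam('wrist'); save(d,'w11',(175,220,255,270),9)
"
```

```text
8.5 x -14.9 y 0.17 Fx 1.52 Fy 1.13 Fz 8.17 Tz -0.48 w 11.6
8.67 x -14.88 y 0.15 Fx 0.83 Fy 1.59 Fz 7.51 Tz -0.53 w 11.4
```

View pics/w11.png

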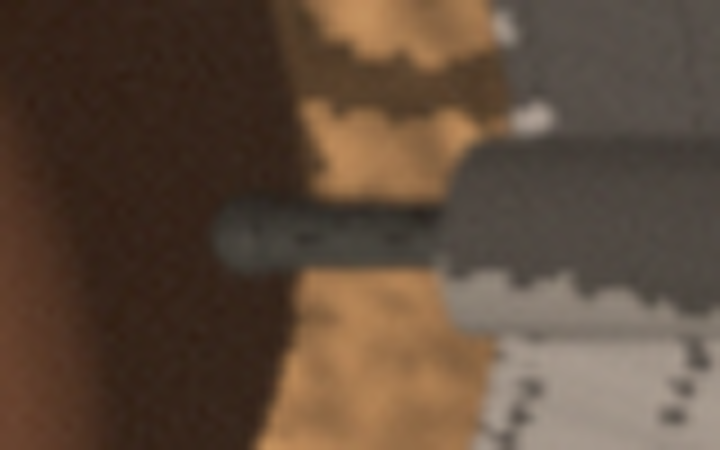

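```bash
C="python3 fx.py"
python3 -m creep '0 0 0 0 0 0 0.8;0 0 0 0 0 0 0.6;0 0 0 0 0 0 0.5;0 0 0 0 0 0 0.5;0 0 0 0 0 0 0.5;0 0 0 0 0 0 0.5;0 0 0 0 0 0 0.5' >/dev/null; $C
python3 -c "
from h import *
d=cam('wrist'); save(d,'w12',(175,200,335,300),5)
s=ctrl.read_state(); print(s['eef_pos'])
for n in ['scene','side']: 
  e=cam(n)
  save(e,n+'3',(240,120,420,260) if n=='scene' else (250,120,390,240),4.4)
"
```

```text
9.3 x -15.73 y 0.7 Fx 0.44 Fy 0.47 Fz 0.2 Tz 0.03 w 42.8
[617.71356694  55.31981571 130.2553815 ]
```

View pics/w12.png

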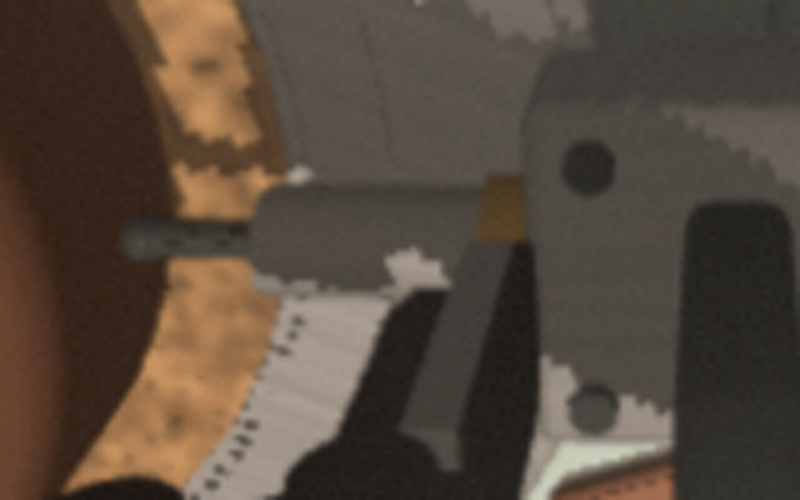

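```bash
python3 -c "
from h import *
s=st(); print(np.round(s['qpos'],3))"
```

```text
9.45 [617.7  55.3 130.3] [-179.99    0.     72.65] F [-0.69 -0.67  0.3 ] T [ 0.054  0.047 -0.032] w 42.62
[-0.192  0.707  0.094  1.699 -0.09   0.74   1.214]
```

View pics/scene3.png

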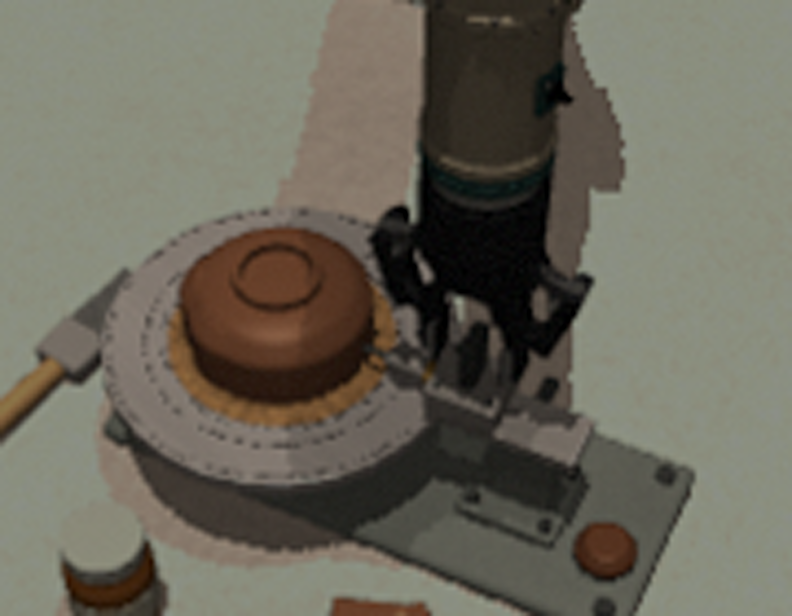

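View pics/side3.png

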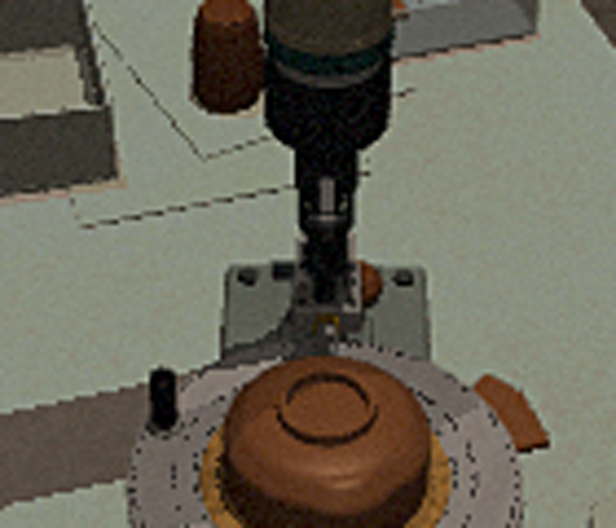

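```bash
python3 -m creep '0 0 -0.5 0 0 0 0.5; 0 0 -1.3 0 0 0 0.5; -0.3 -0.3 -1.75 0 0 0 0.5; -1.2 -1.2 -1.75 0 0 5 0.5; -2 -2 -1.75 0 0 12 0.5; -2.36 -2.49 -1.75 0 0 19 0.5; -2.36 -2.49 -1.75 0 0 23.6 0.5; -2.36 -2.49 -1.75 0 0 23.6 0.5; -2.36 -2.49 -1.75 0 0 23.6 0.5; -2.36 -2.49 -1.75 0 0 23.6 0.5'; python3 -c "
from h import *
s=st(); print(np.round(s['qpos'],2))
d=cam('wrist'); save(d,'w13',None,1.25)
for q in ctrl.cut_out('wrist','knob_grip')[:3]:
    ys,xs=np.nonzero(q['pixels']); print(round(q['score'],2),np.round(q['rect']),xs.mean().round(1),ys.mean().round(1),len(xs))
print(proj(d,[[494.5,-5.3,136]])*1.25)
np.save('w13.npy',dict(img=d['img'],T=d['T'],K=d['K'],distortion=d['distortion']),allow_pickle=True)
"
```

```text
clock: 10.28
eef_pos: [496.1, -4.3, 200.6]
tool_rot: [3.14, -0.002, 0.859]
force: [0.5, 0.3, -0.6]
width: 42.7
10.283 [496.1  -4.3 200.6] [ 1.7993e+02 -9.0000e-02  4.9240e+01] F [ 0.54  0.34 -0.62] T [-0.013 -0.006 -0.01 ] w 42.7
[-0.2   0.46  0.22  1.98 -0.15  0.72  0.97]
0.68 [306. 195. 328. 228.] 316.1 210.3 527
0.61 [ 35. 302.  98. 356.] 64.7 327.1 2492
[[399.93359923 271.61803088]]
```

View pics/w13.png

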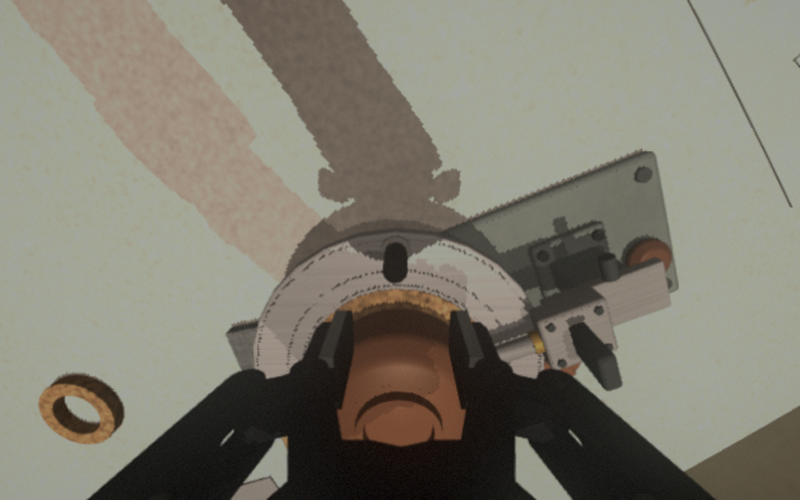

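```bash
python3 -m creep '-0.1 -0.015 0 0 0 0 0.5; -0.1 -0.015 0.5 0 0 0 0.5; -0.1 -0.015 1.2 0 0 0 0.5; -0.1 -0.015 1.8 0 0 0 0.5; -0.1 -0.015 2.2 0 0 0 0.5; -0.1 -0.015 2.49 0 0 0 0.5; -0.1 -0.015 2.49 0 0 0 0.5;-0.1 -0.015 2.49 0 0 0 0.5'; python3 -c "
from h import *
s=st()
d=cam('wrist'); save(d,'w14',None,1.25)
save(cam('side'),'side4',(250,120,390,240),5)
"
```

```text
clock: 11.05
eef_pos: [491.2, -7.8, 100.3]
tool_rot: [-3.141, 0.001, 0.856]
force: [0.9, 0.5, -0.5]
width: 42.6
11.05 [491.2  -7.8 100.3] [-1.7994e+02  6.0000e-02  4.9070e+01] F [ 0.91  0.48 -0.5 ] T [-0.039 -0.031  0.027] w 42.57
```

View pics/w14.png

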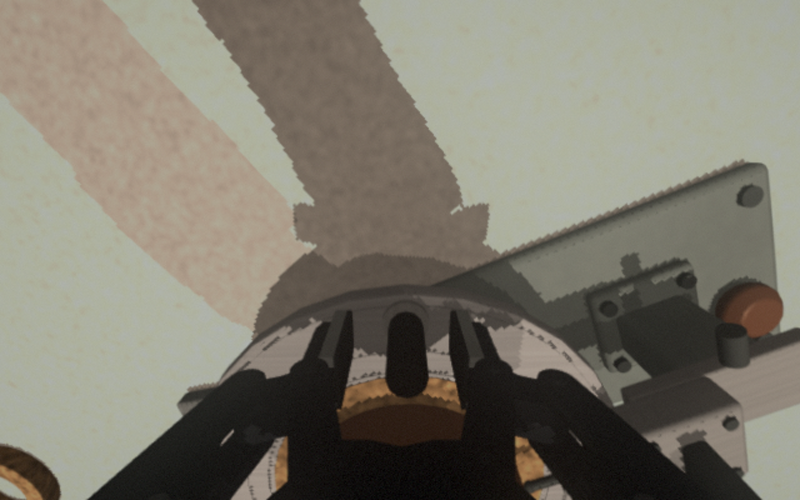

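View pics/side4.png

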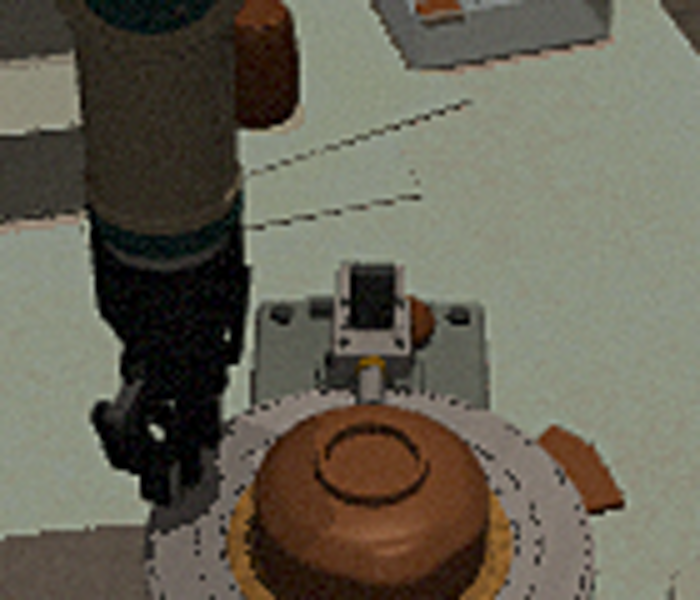

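```bash
python3 -m creep '0 0 0 0 0 0 0.65;0 0 0 0 0 0 0.75;0 0 0 0 0 0 0.9;0 0 0 0 0 0 1;0 0 0 0 0 0 1;0 0 0 0 0 0 1;0 0 0 0 0 0 1'; python3 -c "
from h import *
s=st()
d=cam('wrist'); save(d,'w15',None,1.25)
"
```

```text
clock: 11.73
eef_pos: [492.2, -7.5, 101.7]
tool_rot: [3.14, -0.002, 0.856]
force: [-0.8, 0.6, 6.3]
width: 14.5
11.733 [492.2  -7.5 101.7] [ 1.7993e+02 -9.0000e-02  4.9060e+01] F [-0.76  0.6   6.32] T [0.036 0.139 0.02 ] w 14.48
```

View pics/w15.png

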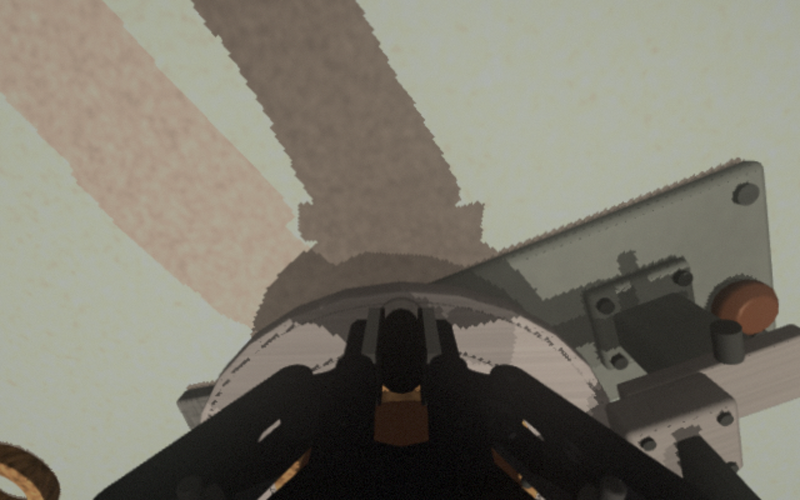

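```bash
cat > kx.py <<'E'
from h import *
s=ctrl.read_state(); C=np.array([576.7,-76.8])
p=np.array(s['eef_pos'])[:2]-C; a=np.degrees(np.arctan2(p[1],p[0]))%360; r=np.hypot(*p); u=p/r; t=np.array([-u[1],u[0]])
f=np.array(s['force']); y=np.degrees(s['tool_rot'][2])
print(round(s['clock'],2),'world',round(a,1),'knob',round((a-72.4)%360,1),'r',round(r,1),'Frad',round(f[:2]@u,2),'Ftan',round(f[:2]@t,2),'Fz',round(f[2],1),'z',round(s['eef_pos'][2],1),'yaw-a',round((y-a+90+180)%360-180,2),'xy',np.round(s['eef_pos'][:2],1))
E
python3 kx.py
python3 -m creep '-0.094 0.004 0 0 0 -2.5 1; -0.188 0.0115 0 0 0 -5.5 1; -0.282 0.022 0 0 0 -7.5 1; -0.375 0.036 0 0 0 -9.5 1; -0.468 0.053 0 0 0 -11.5 1' >/dev/null; python3 kx.py
python3 -m creep '0 0 0 0 0 0 1;0 0 0 0 0 0 1' >/dev/null; python3 kx.py
```

```text
11.78 world 140.7 knob 68.3 r 109.3 Frad 0.41 Ftan 0.5 Fz 6.7 z 101.7 yaw-a -1.59 xy [492.2  -7.5]
12.2 world 150.5 knob 78.1 r 109.2 Frad 1.17 Ftan -0.68 Fz 5.8 z 101.7 yaw-a 0.21 xy [481.7 -23. ]
12.37 world 150.9 knob 78.5 r 109.1 Frad -0.24 Ftan 0.52 Fz 6.1 z 101.7 yaw-a -0.4 xy [481.3 -23.8]
```

```bash
python3 -m creep '-0.094 0.002 0 0 0 -2 1; -0.235 0.010 0 0 0 -5 1; -0.376 0.026 0 0 0 -8 1; -0.515 0.050 0 0 0 -11 1; -0.653 0.080 0 0 0 -14 1;-0.789 0.118 0 0 0 -17 1' >/dev/null; python3 kx.py
python3 -m creep '-0.141 0.004 0 0 0 -3 1;-0.282 0.015 0 0 0 -6 1;-0.422 0.033 0 0 0 -9 1;-0.561 0.059 0 0 0 -12 1;-0.699 0.092 0 0 0 -15 1' >/dev/null; python3 kx.py
python3 -m creep '-0.141 0.004 0 0 0 -3 1;-0.282 0.015 0 0 0 -6 1;-0.422 0.033 0 0 0 -9 1;-0.561 0.059 0 0 0 -12 1;-0.699 0.092 0 0 0 -15 1' >/dev/null; python3 kx.py
python3 -c "
from h import *
print(np.round(ctrl.read_state()['qpos'],2))
save(cam('scene'),'scene5',(240,120,420,260),4.4)
save(cam('side'),'side5',(250,120,390,240),5)
"
```

```text
12.87 world 167.4 knob 95.0 r 109.0 Frad -0.65 Ftan -1.0 Fz 5.7 z 101.7 yaw-a 0.36 xy [470.3 -53. ]
13.28 world 182.3 knob 109.9 r 108.9 Frad -0.46 Ftan 0.37 Fz 5.9 z 101.7 yaw-a 0.4 xy [467.9 -81.2]
13.7 world 197.2 knob 124.8 r 108.8 Frad -0.07 Ftan -1.75 Fz 6.0 z 101.7 yaw-a 0.48 xy [ 472.8 -109. ]
[ 0.27  0.61 -0.14  2.09  0.19  0.46  1.86]
```

View pics/scene5.png

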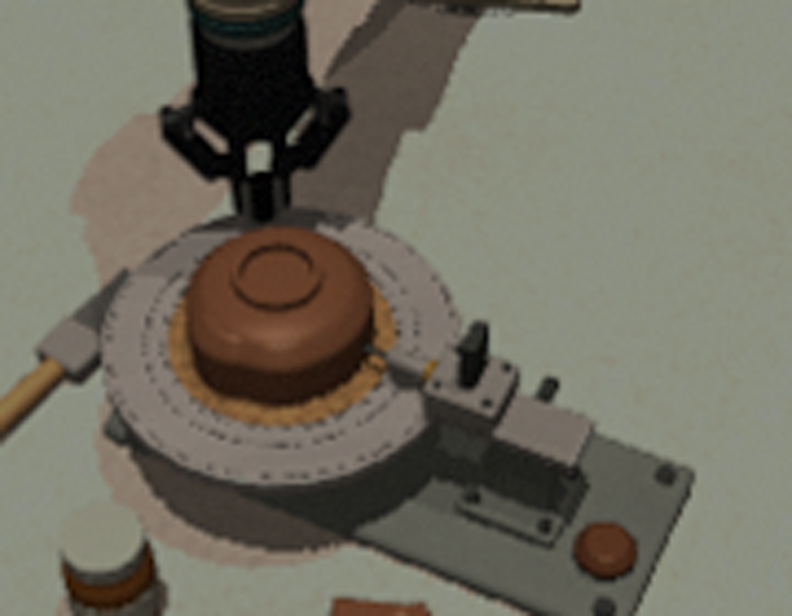

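View pics/side5.png

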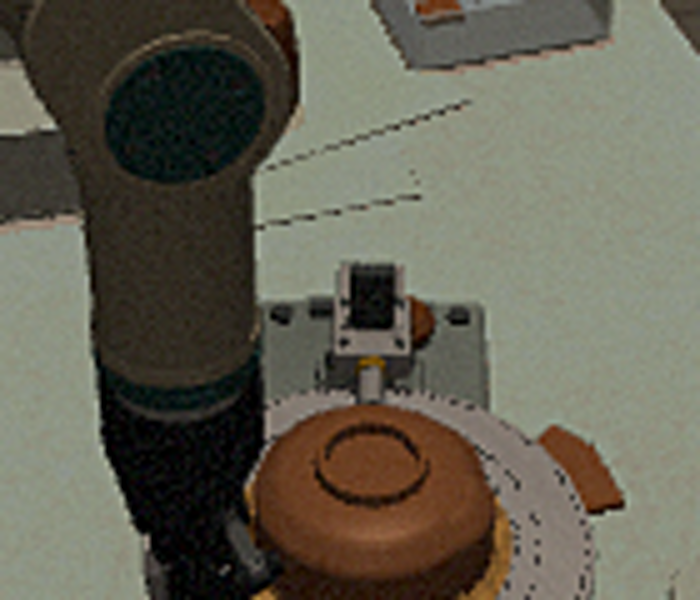

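```bash
python3 -m creep '0 0 0 0 0 0 1;0 0 0 0 0 0 0.9;0 0 0 0 0 0 0.7;0 0 0 0 0 0 0.55;0 0 0 0 0 0 0.5;0 0 0 0 0 0 0.5' >/dev/null;python3 kx.py
python3 -m creep '0 0 -0.5 0 0 0 0.5;0 0 -1.2 0 0 0 0.5;0 0 -1.9 0 0 0 0.5;0 0 -1.9 0 0 7 0.5;0 0 -1.9 0 0 14 0.5;0 0 -1.9 0 0 21 0.5;0 0 -1.9 0 0 28 0.5;0 0 -1.9 0 0 35 0.5;0 0 -1.9 0 0 42 0.5;0 0 -1.9 0 0 49 0.5' >/dev/null;python3 kx.py
python3 -m creep '0 0 0 0 0 7 0.5;0 0 0 0 0 14 0.5;0 0 0 0 0 21 0.5;0 0 0 0 0 28 0.5;0 0 0 0 0 35 0.5;0 0 0 0 0 42 0.5;0 0 0 0 0 49 0.5;0 0 0 0 0 56 0.5;0 0 0 0 0 63 0.5;0 0 0 0 0 70 0.5' >/dev/null;python3 kx.py
python3 -c "
from h import *
print(np.round(ctrl.read_state()['qpos'],2),ctrl.read_state()['tool_rot'][2])"
```

```text
14.3 world 196.9 knob 124.5 r 109.9 Frad 0.66 Ftan 0.78 Fz -0.1 z 100.6 yaw-a 0.68 xy [ 471.6 -108.7]
15.13 world 196.9 knob 124.5 r 109.8 Frad -0.91 Ftan -0.16 Fz 0.2 z 176.6 yaw-a -48.67 xy [ 471.6 -108.7]
15.97 world 196.8 knob 124.4 r 109.8 Frad 0.37 Ftan 0.49 Fz -0.1 z 176.6 yaw-a -118.63 xy [ 471.7 -108.6]
[-0.12  0.51  0.42  2.04 -0.33  0.66  0.31] -0.2057253927764826
```

```bash
python3 -m creep '0.03 0 0 0 0 7 0.5;0.03 0 0 0 0 14 0.5;0 0 0 0 0 21 0.5;0 0 0 0 0 28 0.5;0 0 0 0 0 35 0.5;0 0 0 0 0 42 0.5;0 0 0 0 0 49 0.5;0 0 0 0 0 56 0.5;0 0 0 0 0 61 0.5;0 0 0 0 0 61 0.5' >/dev/null;python3 kx.py
python3 -c "
from h import *
print(np.round(ctrl.read_state()['qpos'],2),ctrl.read_state()['tool_rot'][2])
d=cam('wrist'); save(d,'w16',None,1.25); print(proj(d,[[472.8,-109,136],[472.8,-109,96]])*1.25)"
```

```text
16.8 world 196.8 knob 124.4 r 109.7 Frad -0.47 Ftan 1.51 Fz -0.9 z 176.4 yaw-a -179.34 xy [ 471.6 -108.5]
[-0.32  0.58  0.74  2.04 -0.58  0.74 -0.49] -1.2662487678682908
[[402.47001705 283.82962111]
 [402.15691179 259.06560976]]
```

View pics/w16.png

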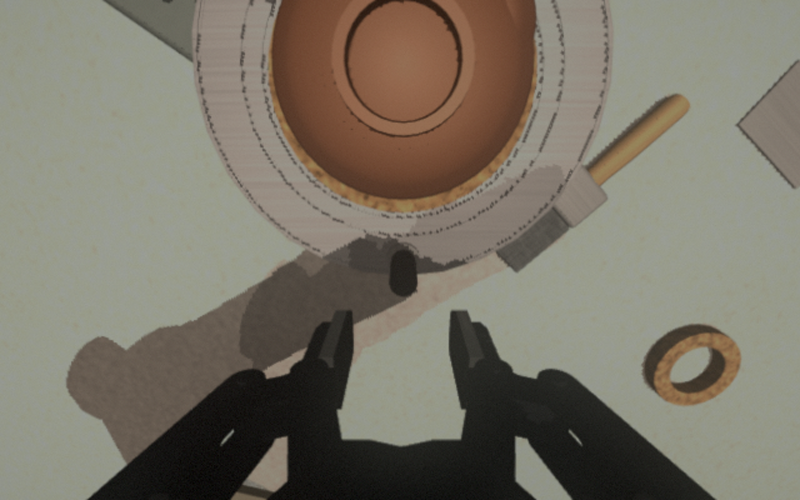

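```bash
python3 -m creep '0 -0.03 0.6 0 0 0.6 0.5;0 -0.03 1.2 0 0 0.6 0.5;0 -0.03 1.7 0 0 0.6 0.5;0 -0.03 1.87 0 0 0.6 0.5;0 -0.03 1.87 0 0 0.6 0.6;0 -0.03 1.87 0 0 0.6 0.75;0 -0.03 1.87 0 0 0.6 0.9;0 -0.03 1.87 0 0 0.6 1;0 -0.03 1.87 0 0 0.6 1;0 -0.03 1.87 0 0 0.6 1' >/dev/null;python3 kx.py
python3 -m creep '0 0 0 0 0 0 1;0 0 0 0 0 0 1;0 0 0 0 0 0 1' >/dev/null;python3 kx.py
python3 -c "
from h import *
st()
d=cam('wrist'); save(d,'w17',None,1.25)"
```

```text
17.68 world 197.2 knob 124.8 r 108.0 Frad 1.27 Ftan 0.52 Fz 6.2 z 102.9 yaw-a 179.74 xy [ 473.5 -108.8]
17.93 world 197.2 knob 124.8 r 108.0 Frad 1.3 Ftan -0.63 Fz 7.0 z 102.9 yaw-a 179.73 xy [ 473.5 -108.8]
17.933 [ 473.5 -108.8  102.9] [-1.7992e+02 -3.0000e-02 -7.3050e+01] F [-1.43  0.22  6.98] T [-0.012  0.289 -0.01 ] w 14.65
```

View pics/w17.png

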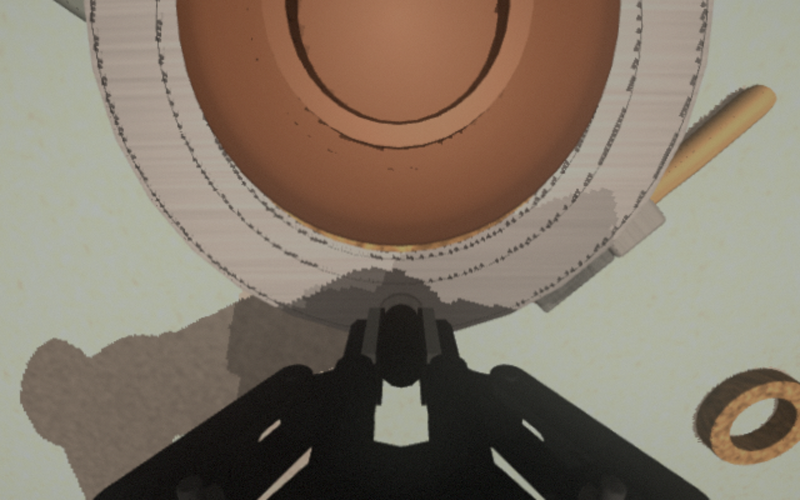

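```bash
python3 -m creep '0.094 -0.002 0 0 0 -2 1;0.235 -0.010 0 0 0 -5 1; 0.376 -0.026 0 0 0 -8 1; 0.515 -0.050 0 0 0 -11 1' >/dev/null; python3 kx.py
python3 -m creep '0.141 -0.004 0 0 0 -3 1;0.282 -0.015 0 0 0 -6 1;0.422 -0.033 0 0 0 -9 1' >/dev/null; python3 kx.py
python3 -m creep '0.141 -0.004 0 0 0 -3 1;0.282 -0.015 0 0 0 -6 1;0.422 -0.033 0 0 0 -9 1' >/dev/null; python3 kx.py
python3 -m creep '0.141 -0.004 0 0 0 -3 1;0.282 -0.015 0 0 0 -6 1;0.422 -0.033 0 0 0 -9 1' >/dev/null; python3 kx.py
python3 -m creep '0.141 -0.004 0 0 0 -3 1;0.282 -0.015 0 0 0 -6 1;0.422 -0.033 0 0 0 -9 1' >/dev/null; python3 kx.py
python3 -m creep '0.141 -0.004 0 0 0 -3 1;0.282 -0.015 0 0 0 -6 1;0.422 -0.033 0 0 0 -9 1' >/dev/null; python3 kx.py
python3 -c "
from h import *
st(); print(np.round(ctrl.read_state()['qpos'],2))
d=cam('wrist'); save(d,'w18',None,1.25);save(cam('scene'),'scene6',(240,120,420,260),4.4)"
```

```text
18.32 world 208.2 knob 135.8 r 108.0 Frad 0.49 Ftan -1.17 Fz 5.8 z 102.9 yaw-a 179.96 xy [ 481.5 -127.8]
18.57 world 217.2 knob 144.8 r 108.0 Frad 0.1 Ftan -0.49 Fz 5.8 z 102.9 yaw-a 179.87 xy [ 490.7 -142.1]
18.82 world 226.2 knob 153.8 r 108.0 Frad -0.88 Ftan -1.76 Fz 5.5 z 102.9 yaw-a 179.86 xy [ 502.  -154.8]
19.07 world 235.2 knob 162.8 r 108.0 Frad -0.05 Ftan -0.41 Fz 5.0 z 102.9 yaw-a 179.87 xy [ 515.1 -165.5]
19.32 world 244.1 knob 171.7 r 108.0 Frad -0.42 Ftan -1.82 Fz 6.1 z 102.9 yaw-a -179.95 xy [ 529.5 -173.9]
19.57 world 253.0 knob 180.6 r 108.0 Frad -1.83 Ftan -1.26 Fz 5.4 z 102.9 yaw-a -179.85 xy [ 545.  -180.1]
19.567 [ 545.  -180.1  102.9] [-1.7997e+02 -3.0000e-02 -1.6890e+01] F [-0.67  2.12  5.39] T [ 0.239  0.32  -0.002] w 14.49
[ 0.05  0.72  0.35  1.85 -0.39  0.64  0.34]
```

View pics/w18.png

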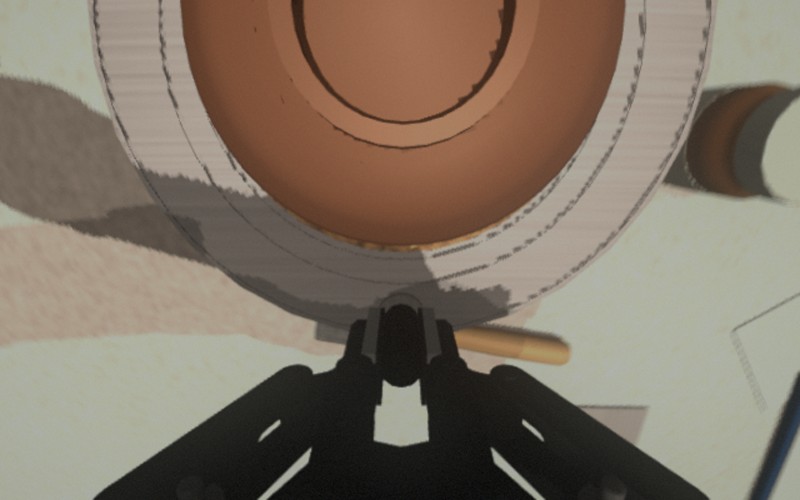

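View pics/scene6.png

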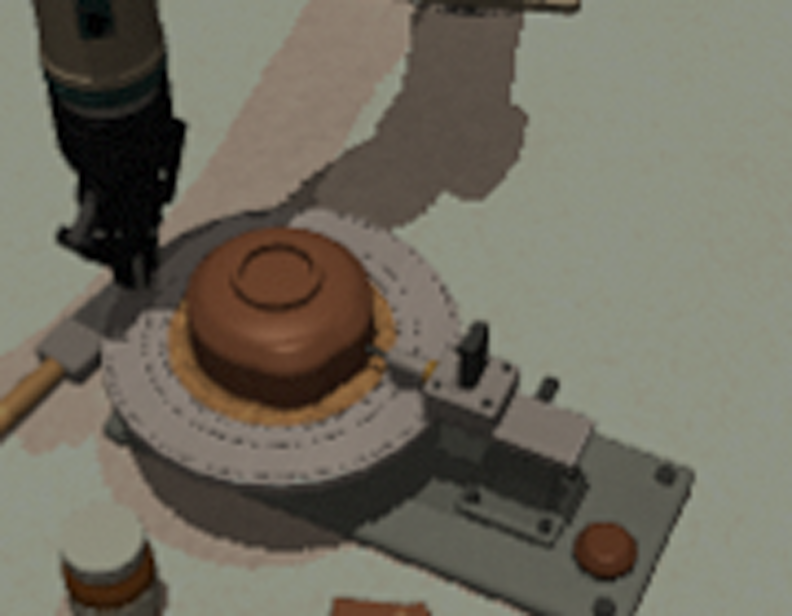

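```bash
K="python3 kx.py"
python3 -m creep '0.094 -0.002 0 0 0 -2 1;0.235 -0.010 0 0 0 -5 1; 0.376 -0.026 0 0 0 -8 1; 0.515 -0.050 0 0 0 -11 1' >/dev/null; $K
python3 -m creep '0.141 -0.004 0 0 0 -3 1;0.282 -0.015 0 0 0 -6 1;0.422 -0.033 0 0 0 -9 1' >/dev/null; $K
python3 -m creep '0.141 -0.004 0 0 0 -3 1;0.282 -0.015 0 0 0 -6 1' >/dev/null; $K
python3 -m creep '0.094 -0.002 0 0 0 -2 1;0.188 -0.007 0 0 0 -4 1' >/dev/null; $K
python3 -m creep '0.094 -0.002 0 0 0 -2 1;0.188 -0.007 0 0 0 -4 1' >/dev/null; $K
python3 -m creep '0.094 -0.002 0 0 0 -2 1;0.188 -0.007 0 0 0 -4 1' >/dev/null; $K
python3 -m creep '0.094 -0.002 0 0 0 -2 1;0.188 -0.007 0 0 0 -4 1' >/dev/null; $K
python3 -m creep '0.094 -0.002 0 0 0 -2 1;0.188 -0.007 0 0 0 -4 1' >/dev/null; $K
python3 -m creep '0.094 -0.002 0 0 0 -2 1;0.188 -0.007 0 0 0 -4 1' >/dev/null; $K
python3 -m creep '0.094 -0.002 0 0 0 -2 1;0.188 -0.007 0 0 0 -4 1' >/dev/null; $K
python3 -c "
from h import *
save(cam('scene'),'scene7',(240,120,420,260),4.4)"
```

```text
20.0 world 263.7 knob 191.3 r 108.1 Frad -1.69 Ftan -2.59 Fz 7.4 z 102.9 yaw-a -179.69 xy [ 564.9 -184.2]
20.25 world 272.8 knob 200.4 r 108.2 Frad -0.13 Ftan -0.27 Fz 7.0 z 102.9 yaw-a -179.78 xy [ 582.  -184.8]
20.42 world 278.8 knob 206.4 r 108.2 Frad -0.68 Ftan -1.37 Fz 7.5 z 102.9 yaw-a -179.78 xy [ 593.3 -183.7]
20.58 world 282.8 knob 210.4 r 108.3 Frad 0.28 Ftan -1.6 Fz 8.4 z 102.9 yaw-a -179.8 xy [ 600.7 -182.4]
20.75 world 286.5 knob 214.1 r 108.3 Frad -0.59 Ftan -2.14 Fz 7.1 z 102.9 yaw-a -179.5 xy [ 607.4 -180.6]
20.92 world 290.3 knob 217.9 r 108.3 Frad -0.55 Ftan -2.54 Fz 8.6 z 102.9 yaw-a -179.3 xy [ 614.2 -178.4]
21.08 world 294.1 knob 221.7 r 108.3 Frad -1.35 Ftan -2.59 Fz 7.7 z 102.9 yaw-a -179.15 xy [ 621.  -175.7]
21.25 world 298.0 knob 225.6 r 108.4 Frad -0.9 Ftan -3.05 Fz 7.1 z 102.9 yaw-a -179.08 xy [ 627.6 -172.4]
21.42 world 302.0 knob 229.6 r 108.4 Frad -0.77 Ftan -2.82 Fz 6.7 z 102.9 yaw-a -179.02 xy [ 634.1 -168.8]
21.58 world 306.0 knob 233.6 r 108.5 Frad -0.07 Ftan -3.15 Fz 6.9 z 103.0 yaw-a -179.02 xy [ 640.4 -164.6]
```

View pics/scene7.png

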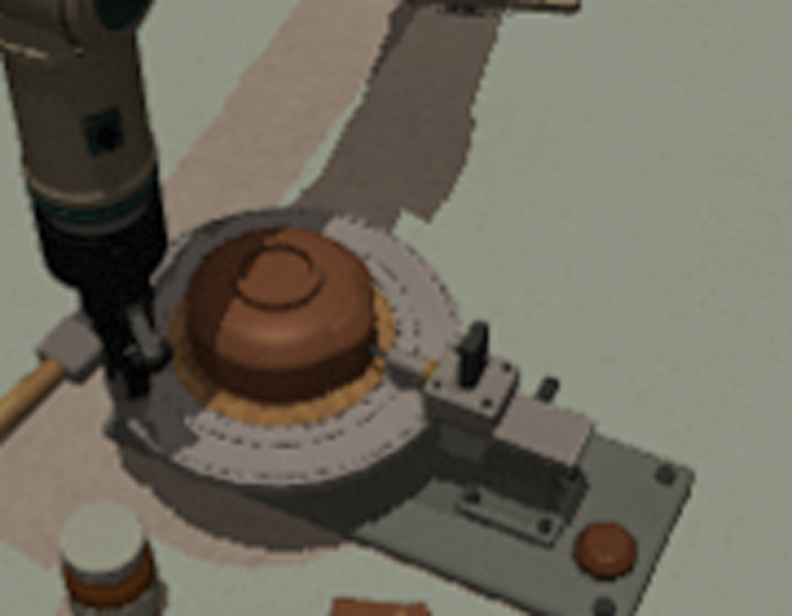

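```bash
K="python3 kx.py"
for i in 1; do python3 -m creep '0.094 -0.002 0 0 0 -2 1;0.141 -0.004 0 0 0 -3 1' >/dev/null; $K
python3 -m creep '0.094 -0.002 0 0 0 -2 1;0.141 -0.004 0 0 0 -3 1' >/dev/null; $K
python3 -m creep '0.094 -0.002 0 0 0 -2 1;0.141 -0.004 0 0 0 -3 1' >/dev/null; $K
python3 -m creep '0.094 -0.002 0 0 0 -2 1;0.141 -0.004 0 0 0 -3 1' >/dev/null; $K
python3 -m creep '0.094 -0.002 0 0 0 -2 1;0.141 -0.004 0 0 0 -3 1' >/dev/null; $K
python3 -m creep '0.094 -0.002 0 0 0 -2 1;0.141 -0.004 0 0 0 -3 1' >/dev/null; $K
done
```

```text
21.8 world 309.3 knob 236.9 r 108.5 Frad 0.13 Ftan -1.93 Fz 8.0 z 102.9 yaw-a -179.3 xy [ 645.4 -160.8]
21.97 world 312.3 knob 239.9 r 108.5 Frad 0.13 Ftan -2.34 Fz 6.5 z 103.0 yaw-a -179.31 xy [ 649.7 -157.1]
22.13 world 315.3 knob 242.9 r 108.6 Frad 2.14 Ftan -2.5 Fz 6.0 z 103.0 yaw-a -179.38 xy [ 653.9 -153.1]
22.3 world 318.4 knob 246.0 r 108.6 Frad 0.96 Ftan -1.0 Fz 5.3 z 103.0 yaw-a -179.47 xy [ 658.  -148.8]
22.47 world 321.5 knob 249.1 r 108.6 Frad 0.66 Ftan -0.53 Fz 5.0 z 103.0 yaw-a -179.51 xy [ 661.7 -144.4]
22.63 world 324.6 knob 252.2 r 108.7 Frad 1.59 Ftan -1.43 Fz 6.2 z 103.0 yaw-a -179.6 xy [ 665.3 -139.8]
```

```bash
K="python3 kx.py"
python3 -m creep '0.094 -0.002 0 0 0 -2 1;0.188 -0.007 0 0 0 -4 1;0.282 -0.015 0 0 0 -6 1;0.376 -0.026 0 0 0 -8 1' >/dev/null; $K
python3 -m creep '0 0 0 0 0 0 1;-0.047 0 0 0 0 1 1;-0.141 -0.004 0 0 0 3 1' >/dev/null; $K
for i in 1; do python3 -m creep '-0.094 -0.002 0 0 0 2 1;-0.188 -0.007 0 0 0 4 1' >/dev/null; $K
python3 -m creep '-0.094 -0.002 0 0 0 2 1;-0.188 -0.007 0 0 0 4 1' >/dev/null; $K
python3 -m creep '-0.094 -0.002 0 0 0 2 1;-0.188 -0.007 0 0 0 4 1' >/dev/null; $K
python3 -m creep '-0.094 -0.002 0 0 0 2 1;-0.188 -0.007 0 0 0 4 1' >/dev/null; $K
python3 -m creep '-0.094 -0.002 0 0 0 2 1;-0.188 -0.007 0 0 0 4 1' >/dev/null; $K
python3 -m creep '-0.094 -0.002 0 0 0 2 1;-0.188 -0.007 0 0 0 4 1' >/dev/null; $K
python3 -m creep '-0.094 -0.002 0 0 0 2 1;-0.188 -0.007 0 0 0 4 1' >/dev/null; $K
python3 -m creep '-0.094 -0.002 0 0 0 2 1;-0.188 -0.007 0 0 0 4 1' >/dev/null; $K
python3 -m creep '-0.094 -0.002 0 0 0 2 1;-0.188 -0.007 0 0 0 4 1' >/dev/null; $K
done
```

```text
22.97 world 332.6 knob 260.2 r 108.7 Frad 1.81 Ftan -1.25 Fz 5.4 z 103.0 yaw-a -179.63 xy [ 673.2 -126.8]
23.22 world 330.5 knob 258.1 r 108.7 Frad 1.91 Ftan 2.0 Fz 5.6 z 103.0 yaw-a 179.38 xy [ 671.3 -130.3]
23.38 world 326.2 knob 253.8 r 108.6 Frad 1.99 Ftan 2.51 Fz 4.5 z 103.0 yaw-a 179.54 xy [ 667.  -137.2]
23.55 world 322.4 knob 250.0 r 108.6 Frad 2.02 Ftan 2.83 Fz 5.6 z 103.0 yaw-a 179.39 xy [ 662.7 -143.1]
23.72 world 318.4 knob 246.0 r 108.6 Frad 3.25 Ftan 3.21 Fz 5.5 z 103.0 yaw-a 179.38 xy [ 657.9 -148.9]
23.88 world 314.4 knob 242.0 r 108.5 Frad 2.58 Ftan 3.29 Fz 5.7 z 103.0 yaw-a 179.36 xy [ 652.7 -154.3]
24.05 world 310.4 knob 238.0 r 108.5 Frad 1.67 Ftan 2.85 Fz 5.3 z 103.0 yaw-a 179.36 xy [ 647.  -159.4]
24.22 world 306.3 knob 233.9 r 108.5 Frad 1.82 Ftan 2.61 Fz 5.1 z 102.9 yaw-a 179.45 xy [ 640.9 -164.2]
24.38 world 302.2 knob 229.8 r 108.4 Frad 1.04 Ftan 2.05 Fz 6.9 z 102.9 yaw-a 179.55 xy [ 634.5 -168.5]
24.55 world 298.1 knob 225.7 r 108.4 Frad 0.82 Ftan 1.61 Fz 6.3 z 102.9 yaw-a 179.65 xy [ 627.8 -172.4]
24.72 world 294.0 knob 221.6 r 108.4 Frad 1.34 Ftan 2.12 Fz 6.6 z 102.9 yaw-a 179.79 xy [ 620.7 -175.8]
```

```bash
K="python3 kx.py"
python3 -m creep '0.047 -0.001 0 0 0 -1 1;0.141 -0.004 0 0 0 -3 1;0.282 -0.015 0 0 0 -6 1;0.422 -0.033 0 0 0 -9 1;0.561 -0.059 0 0 0 -12 1;0.653 -0.080 0 0 0 -14 1;0.676 -0.086 0 0 0 -14.5 1;0.676 -0.086 0 0 0 -14.5 1;0.676 -0.086 0 0 0 -14.5 1' >/dev/null; $K
python3 -m creep '0 0 0 0 0 0 1;0 0 0 0 0 0 1;0 0 0 0 0 0 1' >/dev/null; $K
```

```text
25.47 world 308.2 knob 235.8 r 108.4 Frad 2.73 Ftan -0.3 Fz 7.2 z 102.9 yaw-a -179.86 xy [ 643.8 -162. ]
25.72 world 308.2 knob 235.8 r 108.5 Frad 1.42 Ftan 0.54 Fz 6.4 z 102.9 yaw-a -179.89 xy [ 643.8 -162. ]
```

Release, lift, and look from above.

```bash
K="python3 kx.py"
python3 -m creep '0 0 0 0 0 0 0.85;0 0 0 0 0 0 0.7;0 0 0 0 0 0 0.55;0 0 0 0 0 0 0.5;0 0 0 0 0 0 0.5;0 0 0 0 0 0 0.5' >/dev/null; $K
python3 -m creep '0 0 -0.5 0 0 0 0.5;0 0 -1.3 0 0 0 0.5;0 0 -2.2 0 0 0 0.5;0 0 -3 0 0 0 0.5;0 0 -4 0 0 0 0.5;0 0 -4.5 0 0 0 0.5;0 0 -4.5 0 0 0 0.5' >/dev/null; $K
python3 -c "
from h import *
st(); print(np.round(ctrl.read_state()['qpos'],2))
d=cam('wrist'); save(d,'w20',None,1.25);save(cam('scene'),'scene8',(240,120,420,260),4.4)"
```

```text
26.22 world 308.0 knob 235.6 r 106.9 Frad -0.76 Ftan -0.54 Fz -0.0 z 101.4 yaw-a -179.56 xy [ 642.5 -161.1]
26.8 world 309.0 knob 236.6 r 109.9 Frad 0.78 Ftan 0.1 Fz -0.8 z 288.0 yaw-a 179.4 xy [ 645.9 -162.2]
26.8 [ 645.9 -162.2  288. ] [179.53  -0.37  38.43] F [ 0.57 -0.55 -0.84] T [-0.038 -0.04  -0.019] w 42.76
[ 0.13  0.6   0.13  1.41 -0.08  1.13  0.94]
```

View pics/w20.png

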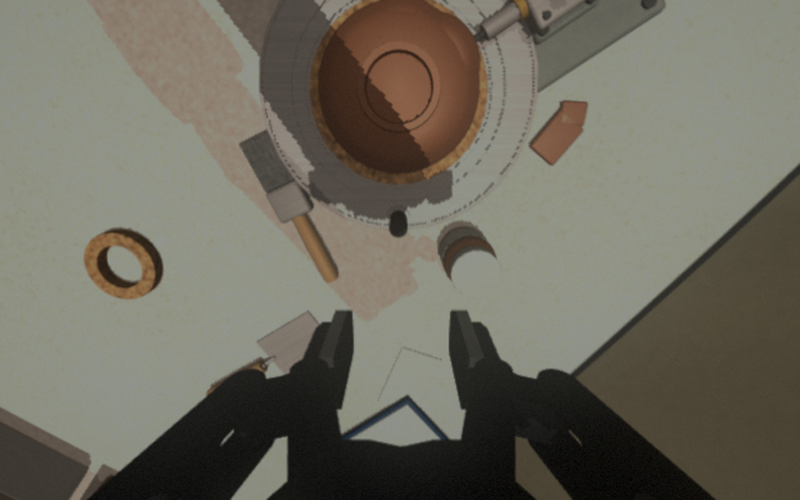

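View pics/scene8.png

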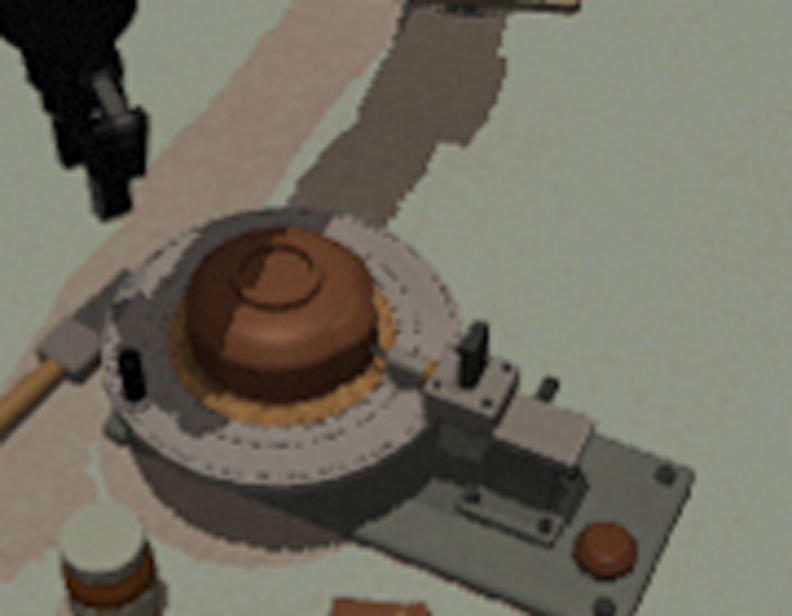

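```bash
python3 -m creep '0.6 -1 0 0 0 0 0.5;0.8 -2 0 0 0 0 0.5;0.8 -2.2 0 0 0 0 0.5;0.8 -2.2 0 0 0 0 0.5;0.8 -2.2 0 0 0 0 0.5' >/dev/null
python3 -c "
from h import *
st()
d=cam('wrist'); save(d,'w21',(200,60,440,220),3.3)
yaw=np.radians(72.4); C=np.array([576.7,-76.8])
u=np.array([np.cos(yaw),np.sin(yaw)])
m=ctrl.cut_out('wrist','bowl')[0]; print(m['score'],m['rect'])
m=m['pixels'].astype(np.uint8)
c=max(cv2.findContours(m,cv2.RETR_EXTERNAL,cv2.CHAIN_APPROX_NONE)[0],key=len)[:,0]
P=np.array([pz(d,x,130)[:2] for x in c.astype(float)])
A=np.c_[2*P,np.ones(len(P))]; s=np.linalg.lstsq(A,(P**2).sum(1),rcond=None)[0]; r=np.sqrt(s[2]+s[0]**2+s[1]**2); print(s[:2],r)
a=np.degrees(np.arctan2(P[:,1]-s[1],P[:,0]-s[0])-yaw)%360; q=np.hypot(*(P-s[:2]).T)-r
for k in range(0,360,10):
    w=(a>=k)&(a<k+10)
    if w.any(): print(k,round(q[w].mean(),1),end=' | ')
"
```

```text
27.317 [612.5 -71.6 280.6] [-1.799e+02  1.300e-01  3.856e+01] F [-0.42 -0.78 -0.76] T [-0.074  0.012  0.029] w 42.57
0.61 [235.5, 107.4, 352.1, 227.7]
[575.77118978 -76.30001174] 62.441915776301364
0 3.1 | 10 1.9 | 20 -0.1 | 30 -0.4 | 40 0.8 | 50 0.3 | 60 -0.2 | 70 -1.0 | 80 -1.2 | 90 -1.3 | 100 -0.7 | 110 -0.8 | 120 -0.9 | 130 0.1 | 140 0.0 | 150 -0.0 | 160 0.4 | 170 0.2 | 180 0.7 | 190 1.1 | 200 1.3 | 210 1.0 | 220 0.6 | 230 -0.0 | 240 0.4 | 250 0.4 | 260 -0.3 | 270 -0.5 | 280 -0.6 | 290 -1.7 | 300 -1.9 | 310 -1.7 | 320 -1.8 | 330 -1.8 | 340 0.9 | 350 2.8 |
```

View pics/w21.png

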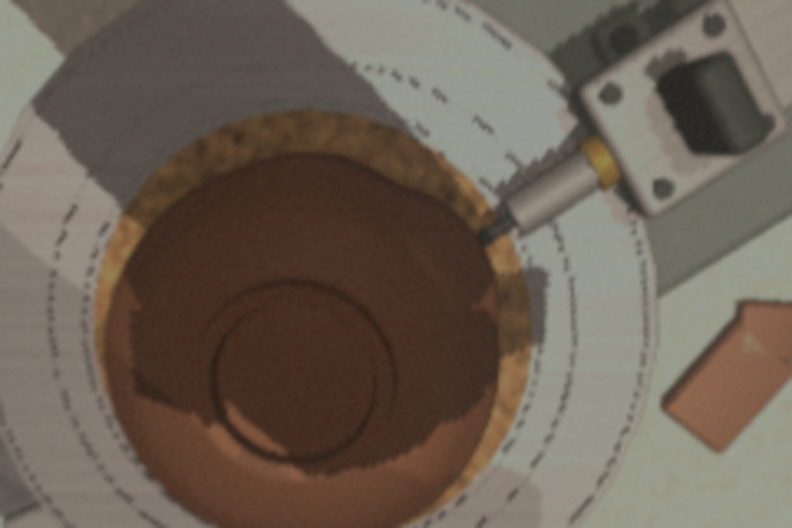

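```bash
python3 -c "
from h import *
st(); print(ctrl.finish_job())"
```

```text
27.417 [613.2 -74.1 281. ] [1.800e+02 1.100e-01 3.835e+01] F [-0.56 -0.34 -0.24] T [-0.028 -0.027 -0.002] w 42.57
the job is handed in; nothing more can be done
None
```

The job is handed in at 27.4 s of the 72 allowed. By my checks the highest spot sits against the pointer, but no verdict was reported.

- **Pointer:** I slid it in by the fin until the slide's travel began to lag the command, about 14 mm in. I stopped about 0.9 mm past that first touch, so it bears with an estimated 1 N. I then eased the push off and opened the hand.
- **Turning the wheel:** I turned it by the knob at about 0.6 rad/s or less. Partway round, at about 125°, I let go and took a fresh grip, because the last joint would otherwise have run out of range.
- **Finding the highest spot:** The sideways force on the hand was greatest at knob angles of about 225–233° going forward. Coming back it was greatest at about 242–246°. That puts the highest spot midway, at about 236–237°, and the first overhead picture had suggested about 236°.
- **How it was left:** The knob is at about 236°, with the hand open and clear above everything.

In the last pictures the big swell is centred on the pointer to within about 3°. The pin is pressed in by roughly 6.5 mm, so about 6 N, under the 8.5 N limit. The other things on the table looked undisturbed. No check disagreed, but the forces are estimated from pin travel, single force readings were noisy by about half a newton, and I did not separately confirm that the wheel was still.

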